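# Make up a small grinding-wheel pack on its spindle in order

### The arm

A 7-joint arm with a two-finger parallel gripper is mounted at the origin on a cart in front of the work surface, level with it; the furniture and walls round the work are solid. World frame = base frame: x ahead of the robot, y to its left, z up, the work surface at z = 0. Lengths are in m, angles in rad, forces in N, time in s.
With the tool pointing down it reaches from about 0.4 to 0.9 m from the base axis. Payload 5.5 kg.
Tool frame: the origin (TCP) lies at the very end of the fingers, on their centre line; the grasp point (between the pads) lies env.hold_point_z behind it (env.hold_point_z is the distance from the TCP to the grasp point, in m); z points along the fingers, y is the direction in which the jaws open and shut (so a half turn about z gives the same grasp; the last joint's range is limited). The gripper opens to 92 mm and grips with 3 to 60 N. Pads are 19 mm wide; open, the fingers measure 130 mm over their backs; the gripper's body (75 mm by 190 mm) begins 47 mm behind the grasp point.
Start: joints at [-1, 0.501, -0.427, 1.55, 0.221, 1.138, -0.21], TCP at [0.197, 0.619, 0.204] pointing down, gripper open.
Joint ranges: [-2.88, 2.88], [-0.31, 2.03], [-1.54, 1.56], [0.2, 2.42], [-1.41, 4.55], [0.19, 2.02], [-2.57, 2.57]. Speed limits (rad/s): [2.57, 2.57, 3.14, 3.14, 3.14, 3.14, 3.14].

### API

Orientations are given as a unit quaternion [x, y, z, w].
In Python, from rig import env gives the robot as it stands.
- The arm moves only by the tool jog_arm, never from a script. Its argument "motion" is one flat list of numbers, 7 for each row, row after row: the shift along the tool's x, y, z in m, then the turn, a rotation vector about the tool's x, y, z in degrees, then the finger opening in m, from 0 to 0.0918. In form: [dx, dy, dz, wx, wy, wz, fingers, dx, dy, dz, wx, wy, wz, fingers, ...]. A call has 1 to 12 rows; each row is the pose to reach, as a shift and turn from the pose commanded when the call began, along the tool's axes at that moment; what a row does not reach only later rows make up. A row lasts 1/12 s, in which the tool goes at most 41.7 mm and 7.16 degrees, less where a joint would pass 70% of its speed; a pose out of reach is approached as far as the arm can. A call with a gripper value outside its range is refused whole. The fingers move at their own pace and stop on an object; the grip force is fixed at half the most. Time passes only in rows, so rows that repeat a pose let the fingers close. It gives the time, the measured TCP pose, the force and the opening at its end, in the units of the state.
- env.sense(): the state, without advancing time (a new reading comes with each control period).
- env.snapshot(name): name is "side" or "top"; returns (picture, depth): 400x640x3 uint8, red, green, blue; 400x640 float32, m along the optical axis (not along the pixel's ray), 0 where there is no reading.
- env.camera_params(name): a dict with "fx", "fy", "cx", "cy" (pixels), "cam_to_world" (4x4, takes a point from camera to world coordinates). Camera axes: x right, y down, z forward; pixel columns grow to the right and rows downward; lengths in m; the calibration is good to about 2 mm. A picture is of the moment at which its call begins. camera_params takes no time and is no camera call.
- env.close_job(): hands the job in, once; it reports no verdict.
The state is a dict: "t": time; "q": joint angles; "joint_vel": joint speeds; "effort": joint torques, N m; "eef_pos": TCP position; "eef_rot": TCP orientation; "force": force on the tool from outside, world axes, zero at the start; "ft_torque": the same for the moment, N m; "gripper_width": opening from 0.0 (shut) to 1.0 (fully open).
Only numpy, scipy, OpenCV 4.12 (cv2) and the standard library are available. Lean on these libraries where they do the work, as an engineer would, in place of code of your own. Each camera call takes 0.05 s, during which the arm holds its last target.

### The job

Make up the grinding-wheel pack on the stand with the thin spindle: thread onto it, from the bottom up, the large hubbed flange, the wheel, the small plain ring and last the yellow sleeve, each lying flat on the one below and let go. The stand with the thick stub is for another job; leave it empty, and leave the centre punch and the black key lying where they are.

Things in the scene. Friction and masses are not known exactly. Their poses are not given: they have to be found in the camera images.
- spindle_stand: Target, fixed to the bench: round dark steel base 66 mm across, 8 mm thick; on it a boss 36 mm across, flat top 14 mm above the bench; from it rises a bright thin spindle 10 mm across, tip 64 mm above the bench, last 8 mm tapered to 4.5 mm. Origin: on the spindle axis at bench height; z up. The parts have 4 mm play all round on it.
- stub_stand: A stand of the same base and boss, but with a thick stub 24 mm across, its top 46 mm above the bench; fixed, too thick for the parts, not used. Origin: centre of the underside. It stands near the front right corner of the bench.
- hub_flange_mid (a point): Large flange, loose, lying flat, hub up: a bright steel disc 46 mm across and 8 mm thick with a dark raised hub 32 mm across; 11 mm high in all, 18 mm bore. The point is its centre, 5.5 mm above its underside; z is its axis, up. Grip the rim of the disc.
- wheel_mid (a point): Grinding wheel, loose, lying flat: a pale grey-white ring 56 mm across with a brown cardboard-like middle 32 mm across, 16 mm high, 18 mm bore. The point is its centre, 8 mm above its underside; z is its axis, up.
- plain_ring_mid (a point): Small plain ring, loose, lying flat: bright steel, 36 mm across, 9 mm high, 18 mm bore. The point is its centre, 4.5 mm above its underside; z is its axis, up.
- sleeve_mid (a point): Yellow sleeve, loose, standing upright: tube 34 mm across, 55 mm high, 18 mm bore through. The point is its centre, 27.5 mm above its underside; z is its axis, up.
- centre_punch_mid (a point): Bystander: loose steel centre punch, 9 mm thick and 108 mm long, lying on the bench; the point is near its middle, 4.5 mm up.
- black_key_mid (a point): Bystander: loose key with black moulded head, 25x61x9 mm, lying by the bench's front left corner; the point is its middle, 4.5 mm up.

How it is judged:
On the way, in this order (a step that is already met when the one before it is completed fails the run):
1. the large hubbed flange sits on the boss of the thin-spindle stand (z of hub_flange_mid in the frame of spindle_stand between 0.0165 and 0.0225 m and horizontal distance between hub_flange_mid and spindle_stand below 0.008 m and angle between hub_flange_mid's own z axis and vertical below 0.1 rad), for 0.2 s.
2. the wheel lies on the large flange (z of wheel_mid in the frame of spindle_stand between 0.03 and 0.036 m and horizontal distance between wheel_mid and spindle_stand below 0.008 m and angle between wheel_mid's own z axis and vertical below 0.1 rad), for 0.2 s.
3. the small plain ring lies on the wheel (z of plain_ring_mid in the frame of spindle_stand between 0.0425 and 0.0485 m and horizontal distance between plain_ring_mid and spindle_stand below 0.008 m and angle between plain_ring_mid's own z axis and vertical below 0.1 rad), for 0.2 s.
4. the yellow sleeve stands on the plain ring (z of sleeve_mid in the frame of spindle_stand between 0.0745 and 0.0805 m and horizontal distance between sleeve_mid and spindle_stand below 0.008 m and angle between sleeve_mid's own z axis and vertical below 0.1 rad), for 0.2 s.
At the end, for the whole second after the job is handed in: On the thin spindle lie, from the bottom up, the large flange, the wheel, the plain ring and the yellow sleeve: each within 8 mm of the spindle's axis, within 3 mm of its seated height and less than 0.1 rad from level, all at rest and released (all of step 1 and all of step 2 and all of step 3 and all of step 4 and linear speed of each of hub_flange, wheel, plain_ring, sleeve below 0.02 m/s); the robot touches nothing.
It fails at once if the centre punch is pushed more than 30 mm away (distance of centre_punch_mid from where it was at the start of the episode above 0.03 m).
It fails at once if the black-headed key is pushed more than 30 mm away (distance of black_key_mid from where it was at the start of the episode above 0.03 m).
It also fails if it takes over 115 s, if anything falls off the work surface, if the arm or the gripper's body presses on something with over 40 N, if the wrist force passes 120 N, or if a joint passes its speed limit or range.

## Working session

There is one attempt and no reset: what is moved stays moved. The work goes in short steps, Python scripts to look and compute and a tool call to move; the robot and the scene stay as the last step left them, time stands still between calls to the robot, and variables do not carry over. Pictures are saved under pics/ and viewed, and the job is handed in when it is done.

Besides the shell and the picture viewer there is one more tool, called by a JSON object that holds its "op" and its "data". jog_arm: Moves the arm, as the interface text tells. Its arguments: {"type":"object","properties":{"motion":{"type":"array","items":{"type":"number"}}},"required":["motion"]}

```bash
ls; mkdir -p pics; python3 - <<'E'
from rig import env
import cv2, numpy as np
s=env.sense()
print({k:np.round(v,4) for k,v in s.items()}, env.hold_point_z)
for n in ("side","top"):
    p,d=env.snapshot(n); np.savez(f"pics/{n}0.npz",p=p,d=d)
    cv2.imwrite(f"pics/{n}0.png",p[:,:,::-1])
    c=env.camera_params(n); print(n,c["fx"],c["fy"],c["cx"],c["cy"],np.round(c["cam_to_world"],4).tolist())
E
```

```text
pics
{'t': np.float64(0.0), 'q': array([-0.9998,  0.5019, -0.4268,  1.5514,  0.2208,  1.1383, -0.2103]), 'joint_vel': array([-0.0014,  0.0009, -0.0006, -0.    ,  0.0002,  0.001 ,  0.0007]), 'effort': array([ 5.00000e-04, -5.66616e+01, -5.81670e+00, -2.79102e+01,
       -6.90000e-02,  3.13000e-02,  2.00000e-04]), 'eef_pos': array([0.1968, 0.6187, 0.2026]), 'eef_rot': array([ 1.533e-01,  9.882e-01, -1.000e-03, -2.000e-04]), 'force': array([ 0.6089, -0.1892,  0.2717]), 'ft_torque': array([-0.012 ,  0.0202, -0.0115]), 'gripper_width': np.float64(0.9993)} 0.0188
side 415.5639549998271 415.5639549998271 323.16270658936634 200.55948593322972 [[-0.9916, -0.0801, 0.1016, 0.2676], [-0.1286, 0.525, -0.8413, 0.9952], [0.014, -0.8473, -0.5309, 0.6837], [0.0, 0.0, 0.0, 1.0]]
top 512.6356507900284 512.6356507900284 321.80261371605803 201.8066840976237 [[-0.0155, -0.981, 0.1931, 0.0811], [-0.9999, 0.0155, -0.0016, -0.0112], [-0.0014, -0.1931, -0.9812, 1.6043], [0.0, 0.0, 0.0, 1.0]]
```

View pics/side0.png

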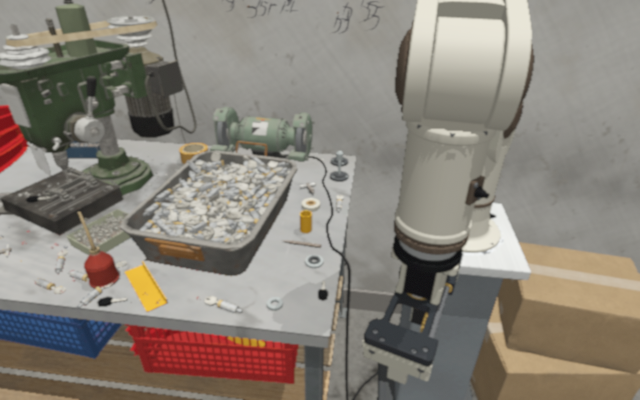

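View pics/top0.png

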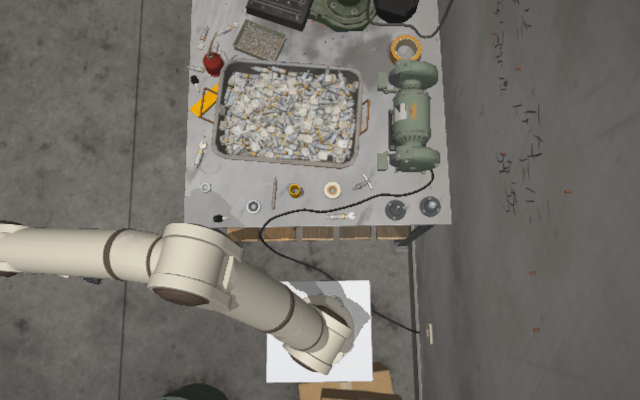

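```bash
python3 - <<'E'
import cv2, numpy as np
p=np.load("pics/top0.npz")["p"][:,:,::-1]
cv2.imwrite("pics/top0z.png",cv2.resize(p[165:235,185:285],(800,560),interpolation=cv2.INTER_CUBIC))
cv2.imwrite("pics/top0y.png",cv2.resize(p[165:235,285:445],(800,350),interpolation=cv2.INTER_CUBIC))
p=np.load("pics/side0.npz")["p"][:,:,::-1]
cv2.imwrite("pics/side0z.png",cv2.resize(p[140:320,260:360],(333,600),interpolation=cv2.INTER_CUBIC))
E
```

```text
(no output)
```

View pics/top0z.png

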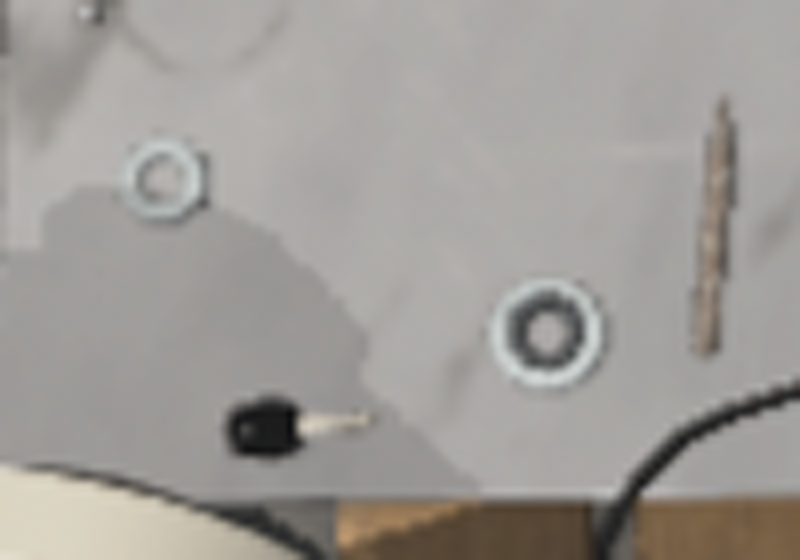

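View pics/top0y.png

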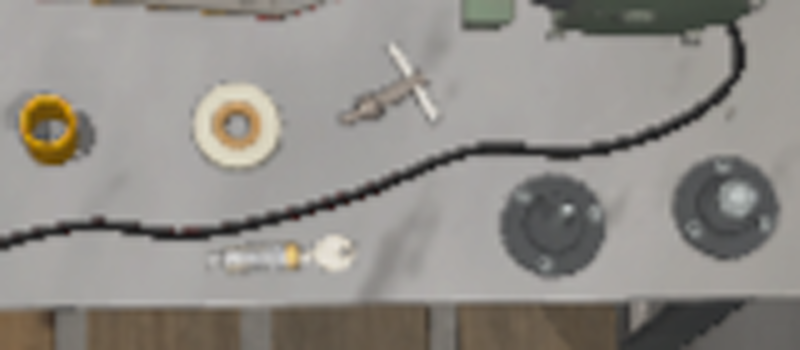

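View pics/side0z.png

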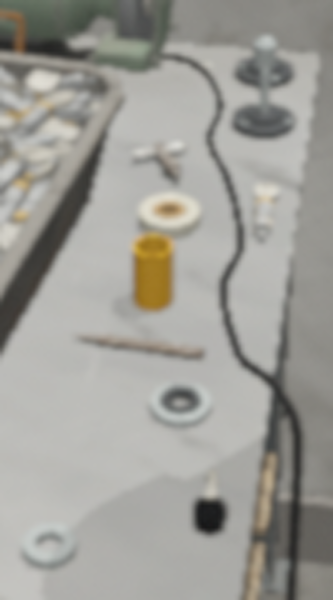

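```bash
cat > h.py <<'E'
import cv2, numpy as np
from rig import env
def ray(n,uv,z):
    c=env.camera_params(n); M=c["cam_to_world"]
    uv=np.atleast_2d(uv).astype(float)
    d=np.c_[(uv[:,0]-c["cx"])/c["fx"],(uv[:,1]-c["cy"])/c["fy"],np.ones(len(uv))]@M[:3,:3].T
    o=M[:3,3]; t=(z-o[2])/d[:,2]
    return o+d*t[:,None]
def fitcircle(P):
    A=np.c_[2*P,np.ones(len(P))]; x=np.linalg.lstsq(A,(P**2).sum(1),rcond=None)[0]
    return x[:2],np.sqrt(x[2]+x[0]**2+x[1]**2)
def blob(n,p,box,fn,z,up=8):
    u0,v0,u1,v1=box
    crop=cv2.resize(p[v0:v1,u0:u1],None,fx=up,fy=up,interpolation=cv2.INTER_CUBIC)
    m=fn(crop.astype(int)).astype(np.uint8)
    cs,_=cv2.findContours(m,cv2.RETR_EXTERNAL,cv2.CHAIN_APPROX_NONE)
    c=max(cs,key=cv2.contourArea)[:,0,:]
    h=cv2.convexHull(c)[:,0,:].astype(float)
    # dense hull edge points
    c=c.astype(float)
    uv=(c+.5)/up-.5+[u0,v0]
    P=ray(n,uv,z)[:,:2]
    ctr,r=fitcircle(P)
    for _ in range(4):
        e=abs(np.hypot(*(P-ctr).T)-r); k=e<max(.0015,2*np.median(e)); ctr,r=fitcircle(P[k])
    e=np.hypot(*(P[k]-ctr).T)-r
    px=uv.mean(0)
    print(n,"px",np.round(px,1),"ctr",np.round(ctr,4),"diam mm",round(2e3*r,1),"rms",round(1e3*e.std(),2),"kept",round(k.mean(),2))
    return ctr
E
python3 - <<'E'
from h import *
p=np.load("pics/top0.npz")["p"]; s=np.load("pics/side0.npz")["p"]
for nm,im,pts in (("top",p,[(205,182),(205,187),(250,200),(253,207),(248,203),(295,183),(332,183),(325,187),(332,190),(396,204),(405,215),(385,222),(420,222)]),("side",s,[(306,222),(311,200),(302,204),(274,303),(274,309),(314,261),(308,261),(338,170),(338,178)])):
    for u,v in pts: print(nm,(u,v),im[v,u])
E
```

```text
top (205, 182) [182 185 183]
top (205, 187) [180 177 175]
top (250, 200) [181 185 183]
top (253, 207) [171 167 167]
top (248, 203) [168 174 172]
top (295, 183) [157 155 152]
top (332, 183) [219 214 194]
top (325, 187) [218 213 192]
top (332, 190) [165 163 161]
top (396, 204) [80 81 83]
top (405, 215) [163 162 159]
top (385, 222) [172 170 167]
top (420, 222) [166 163 159]
side (306, 222) [159 120  34]
side (311, 200) [206 190 162]
side (302, 204) [202 199 186]
side (274, 303) [189 188 184]
side (274, 309) [140 145 142]
side (314, 261) [150 150 146]
side (308, 261) [153 158 156]
side (338, 170) [145 149 145]
side (338, 178) [93 95 95]
```

```bash
cat > m.py <<'E'
from h import *
steel=lambda c:(c[...,1]-c[...,0]>=1)
wheel=lambda c:(c[...,0]-c[...,2]>12)
yel=lambda c:(c[...,0]-c[...,2]>50)
dark=lambda c:(c.sum(-1)<375)
E
python3 - <<'E'
from m import *
p=np.load("pics/top0.npz")["p"]; s=np.load("pics/side0.npz")["p"]
print("ring");blob("top",p,(195,176,217,199),steel,.009)
blob("side",s,(262,293,287,314),steel,.009)
print("flange");blob("top",p,(243,196,264,218),steel,.008)
blob("side",s,(302,252,327,271),steel,.008)
print("wheel");blob("top",p,(320,178,346,203),wheel,.016)
blob("side",s,(296,196,325,211),wheel,.016)
print("spindle");blob("top",p,(383,197,409,223),dark,.008)
blob("side",s,(326,166,352,185),dark,.008)
print("stub");blob("top",p,(416,192,444,218),dark,.008)
print("sleeve");blob("top",p,(286,182,304,200),yel,.055)
c=env.camera_params("top")
# sleeve top ellipse/hull in top
m=yel(s[205:235,295:318].astype(int)).astype(np.uint8); 
ys,xs=np.nonzero(m); print("side sleeve px",xs.min()+295,xs.max()+295,ys.min()+205,ys.max()+205)
m=yel(p[180:202,284:306].astype(int)).astype(np.uint8); ys,xs=np.nonzero(m);print("top sleeve",xs.min()+284,xs.max()+284,ys.min()+180,ys.max()+180)
print(ray("top",[[396,210]],0),ray("top",[[320,225]],0))
E
```

```text
ring
top px [204.8 187.1] ctr [0.4491 0.3586] diam mm 36.4 rms 0.5 kept 0.99
side px [274.6 302.9] ctr [0.4474 0.3602] diam mm 43.0 rms 0.83 kept 0.75
flange
top px [253.4 206.3] ctr [0.3844 0.2042] diam mm 47.0 rms 0.52 kept 1.0
side px [313.  260.3] ctr [0.3833 0.2061] diam mm 54.0 rms 1.23 kept 0.76
wheel
top px [332.  189.8] ctr [ 0.4323 -0.0468] diam mm 56.7 rms 0.32 kept 1.0
side px [309.4 204.8] ctr [ 0.4372 -0.0372] diam mm 70.8 rms 1.73 kept 0.74
spindle
top px [395.2 209. ] ctr [ 0.3663 -0.2455] diam mm 66.1 rms 0.5 kept 0.83
side px [338.5 176.2] ctr [ 0.3656 -0.2385] diam mm 67.2 rms 0.69 kept 0.71
stub
top px [429.6 206.1] ctr [ 0.376  -0.3552] diam mm 66.8 rms 0.49 kept 1.0
sleeve
top px [294.4 190.3] ctr [0.4237 0.0706] diam mm 40.8 rms 1.99 kept 1.0
side sleeve px 300 311 210 232
top sleeve 289 300 184 197
[[ 0.36660677 -0.24928499  0.        ]] [[ 0.32224504 -0.00700108  0.        ]]
```

```bash
python3 - <<'E'
from h import *
p=np.load("pics/top0.npz")["p"][:,:,::-1]; s=np.load("pics/side0.npz")["p"][:,:,::-1]
a=cv2.resize(p[192:227,378:413],(560,560),interpolation=cv2.INTER_CUBIC)
b=cv2.resize(s[143:193,318:363],(225*2,250*2),interpolation=cv2.INTER_CUBIC)
cv2.imwrite("pics/st_top.png",a);cv2.imwrite("pics/st_side.png",b)
def proj(n,P):
    c=env.camera_params(n); M=np.linalg.inv(c["cam_to_world"]); q=M[:3,:3]@np.array(P)+M[:3,3]
    return np.round([c["fx"]*q[0]/q[2]+c["cx"],c["fy"]*q[1]/q[2]+c["cy"]],1)
for z in (.008,.014,.064): print(z,proj("top",[.3663,-.2455,z]),proj("side",[.3663,-.2455,z]))
print(proj("side",[.376,-.3552,.046]))
E
```

```text
0.008 [395.2 209.7] [338.5 175.1]
0.014 [395.4 209.3] [338.6 173.5]
0.064 [397.7 206.4] [339.1 160.2]
[339.2 151. ]
```

View pics/st_top.png

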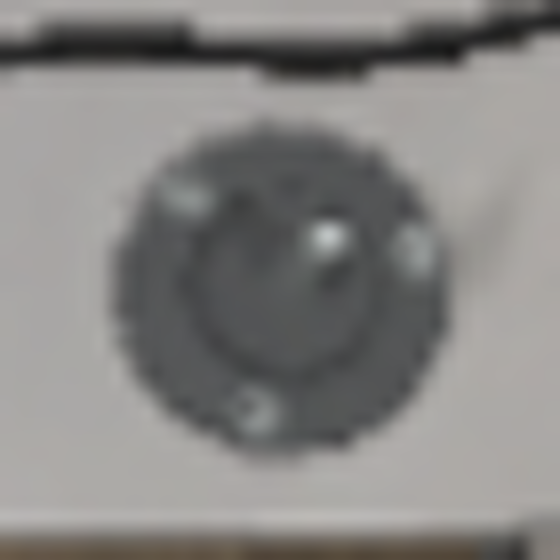

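View pics/st_side.png

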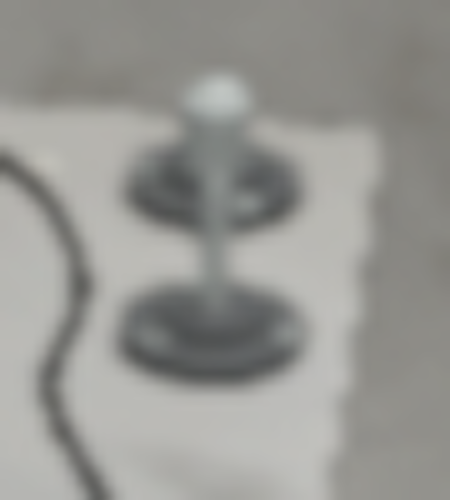

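```bash
cat > go.py <<'E'
import sys, numpy as np
from rig import env
from scipy.spatial.transform import Rotation as R
# usage: go.py x y z jawdeg   -> shift in tool axes (mm) and turn (deg); jawdeg = world angle of tool y, tool z down
def go(x,y,z,phi):
    s=env.sense(); r=R.from_quat(s["eef_rot"]); a=np.radians(phi)
    yv=np.array([np.cos(a),np.sin(a),0]); zv=np.array([0,0,-1.]); xv=np.cross(yv,zv)
    cands=[]
    for k in (1,-1):
        T=R.from_matrix(np.c_[k*xv,k*yv,zv]); cands.append((r.inv()*T).as_rotvec(degrees=True))
    w=min(cands,key=np.linalg.norm)
    d=r.inv().apply(np.array([x,y,z])-s["eef_pos"])
    m=r.as_matrix()
    print("t",round(float(s["t"]),2),"pos",np.round(s["eef_pos"],4),"jaw",np.round(np.degrees(np.arctan2(m[1,1],m[0,1])),1),"F",np.round(s["force"],1),"grip mm",round(91.8*float(s["gripper_width"]),1),"q",np.round(s["q"],2))
    print("shift m",np.round(d,4),"turn deg",np.round(w,2))
if __name__=="__main__": go(*map(float,sys.argv[1:5]))
E
python3 - <<'E'
from m import *
p=np.load("pics/top0.npz")["p"]
u0,v0,u1,v1=383,197,409,223
crop=cv2.resize(p[v0:v1,u0:u1],None,fx=8,fy=8,interpolation=cv2.INTER_CUBIC).astype(int)
m=dark(crop).astype(np.uint8); m=cv2.morphologyEx(m,cv2.MORPH_OPEN,np.ones((9,9),np.uint8))
cs,_=cv2.findContours(m,cv2.RETR_EXTERNAL,cv2.CHAIN_APPROX_NONE); c=max(cs,key=cv2.contourArea)
(cc),rr=cv2.minEnclosingCircle(c); uv=(np.array(cc)+.5)/8-.5+[u0,v0]
print(uv,rr/8,ray("top",uv,.008))
# tip
q=p[203:210,393:403].astype(float).sum(-1); print(q.astype(int))
w=np.clip(q-350,0,None); ys,xs=np.mgrid[203:210,393:403]; t=[(w*xs).sum()/w.sum(),(w*ys).sum()/w.sum()]; print(t,ray("top",t,.063))
d=np.load("pics/top0.npz")["d"]
print("tray rim h", [ (v,np.round(1.6043+ (d[v,300]*( -0.0014*(300-321.8)/512.6 -.1931*(v-201.8)/512.6-.9812)),3)) for v in range(155,172,2)])
print(ray("top",[[300,165]],.0))
E
python3 go.py .384 .204 .10 90
```

```text
[395.17569351 209.60854435] 10.685914039611816 [[ 0.36648158 -0.24554548  0.008     ]]
[[253 259 237 227 249 253 254 252 253 284]
 [203 245 247 244 259 240 244 254 255 252]
 [209 227 247 255 256 243 235 250 252 252]
 [222 221 226 260 390 562 402 248 252 271]
 [230 223 240 275 374 463 345 250 236 314]
 [238 230 257 280 302 273 217 238 241 278]
 [248 252 268 278 258 202 215 247 230 245]]
[np.float64(397.97278911564626), np.float64(206.31065759637187)] [[ 0.36675646 -0.24646464  0.063     ]]
tray rim h [(155, np.float32(0.097)), (157, np.float32(0.11)), (159, np.float32(0.095)), (161, np.float32(0.121)), (163, np.float32(0.111)), (165, np.float32(-0.005)), (167, np.float32(-0.0)), (169, np.float32(-0.005)), (171, np.float32(0.004))]
[[0.51934976 0.05478831 0.        ]]
t 0.1 pos [0.1968 0.6188 0.2027] jaw 72.4 F [-0.5  1.1  0.2] grip mm 91.8 q [-1.    0.5  -0.43  1.55  0.22  1.14 -0.21]
shift m [-0.3041 -0.3384  0.1033] turn deg [ -0.1   -0.02 -17.63]
```

{"op": "jog_arm", "data": {"motion": [-0.304,-0.338,0.103,0,0,-17.6,0.065,-0.304,-0.338,0.103,0,0,-17.6,0.065,-0.304,-0.338,0.103,0,0,-17.6,0.065,-0.304,-0.338,0.103,0,0,-17.6,0.065,-0.304,-0.338,0.103,0,0,-17.6,0.065,-0.304,-0.338,0.103,0,0,-17.6,0.065,-0.304,-0.338,0.103,0,0,-17.6,0.065,-0.304,-0.338,0.103,0,0,-17.6,0.065,-0.304,-0.338,0.103,0,0,-17.6,0.065,-0.304,-0.338,0.103,0,0,-17.6,0.065,-0.304,-0.338,0.103,0,0,-17.6,0.065,-0.304,-0.338,0.103,0,0,-17.6,0.065]}}

```text
t: 1.1
eef_pos: [0.3853, 0.1975, 0.0989]
eef_rot: [0.004, 1.0, -0.002, -0.001]
force: [-0.6, -0.7, -0.8]
gripper_width: 0.709
```

```bash
python3 go.py .384 .204 .003 90
```

```text
t 1.1 pos [0.3853 0.1975 0.0989] jaw 89.5 F [-0.6 -0.7 -0.8] grip mm 65.1 q [-0.23  0.26 -0.35  2.16  0.13  0.74  0.9 ]
shift m [0.0011 0.0069 0.0959] turn deg [-0.27 -0.13 -0.51]
```

{"op": "jog_arm", "data": {"motion": [0,0,0.04,0,0,0,0.065,0,0,0.04,0,0,0,0.065,0,0,0.04,0,0,0,0.065,0,0,0.04,0,0,0,0.065]}}

```text
t: 1.43
eef_pos: [0.3839, 0.206, 0.0612]
eef_rot: [-0.0, 1.0, 0.0, -0.0]
force: [-0.2, 0.3, 0.3]
gripper_width: 0.711
```

```bash
python3 go.py .384 .204 .003 90; python3 - <<'E'
from h import *
p,d=env.snapshot("top"); cv2.imwrite("pics/t1.png",cv2.resize(p[150:240,180:310,::-1],(780,540),interpolation=cv2.INTER_CUBIC))
p,d=env.snapshot("side"); cv2.imwrite("pics/s1.png",cv2.resize(p[180:330,240:380,::-1],(560,600),interpolation=cv2.INTER_CUBIC))
E
```

```text
t 1.43 pos [0.3839 0.206  0.0612] jaw 90.0 F [-0.2  0.3  0.3] grip mm 65.3 q [-0.26  0.33 -0.34  2.18  0.18  0.65  0.85]
shift m [-0.0001 -0.002   0.0582] turn deg [ 0.01 -0.03  0.04]
```

View pics/s1.png

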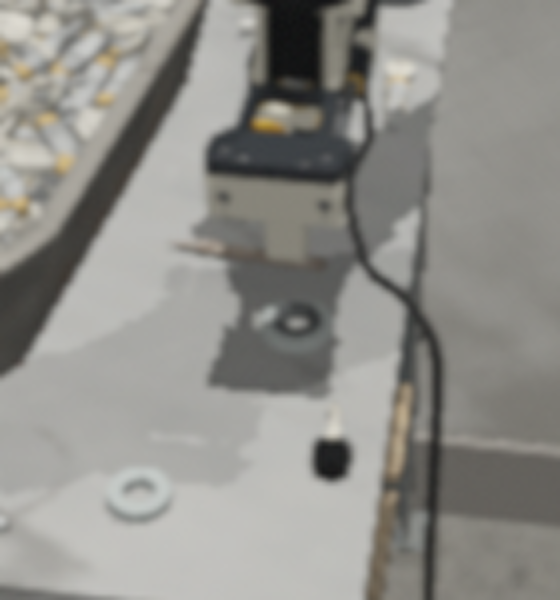

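{"op": "jog_arm", "data": {"motion": [0,0,0.03,0,0,0,0.065,0,0,0.045,0,0,0,0.065,0,0,0.055,0,0,0,0.065,0,0,0.055,0,0,0,0.065,0,0,0.055,0,0,0,0.065]}}

```text
t: 1.95
eef_pos: [0.3845, 0.2059, 0.0063]
eef_rot: [-0.0, 1.0, 0.0, 0.0]
force: [-0.3, 1.1, 0.1]
gripper_width: 0.707
```

```bash
python3 go.py .384 .204 .003 90
```

```text
t 1.95 pos [0.3845 0.2059 0.0063] jaw 90.0 F [-0.3  1.1  0.1] grip mm 64.9 q [-0.3   0.44 -0.29  2.21  0.25  0.52  0.79]
shift m [ 0.0005 -0.0019  0.0033] turn deg [0.02 0.04 0.01]
```

{"op": "jog_arm", "data": {"motion": [0,0,0.003,0,0,0,0.065,0,0,0.003,0,0,0,0.04,0,0,0.003,0,0,0,0.04,0,0,0.003,0,0,0,0.04,0,0,0.003,0,0,0,0.04,0,0,0.003,0,0,0,0.04,0,0,0.003,0,0,0,0.04,0,0,0.003,0,0,0,0.04]}}

```text
t: 2.62
eef_pos: [0.3842, 0.2053, 0.0026]
eef_rot: [0.0, 1.0, 0.0, -0.0]
force: [-0.3, -0.1, 0.3]
gripper_width: 0.436
```

```bash
python3 go.py .384 .204 .003 90
```

```text
t 2.62 pos [0.3842 0.2053 0.0026] jaw 90.0 F [-0.3 -0.1  0.3] grip mm 40.1 q [-0.3   0.45 -0.29  2.21  0.25  0.51  0.78]
shift m [ 0.0002 -0.0013 -0.0004] turn deg [ 0.   -0.   -0.04]
```

```bash
python3 - <<'E'
from h import *
p,d=env.snapshot("top"); cv2.imwrite("pics/t2.png",cv2.resize(p[150:240,180:310,::-1],(780,540),interpolation=cv2.INTER_CUBIC))
p,d=env.snapshot("side"); cv2.imwrite("pics/s2.png",cv2.resize(p[200:300,260:360,::-1],(600,600),interpolation=cv2.INTER_CUBIC))
E
```

```text
(no output)
```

View pics/s2.png

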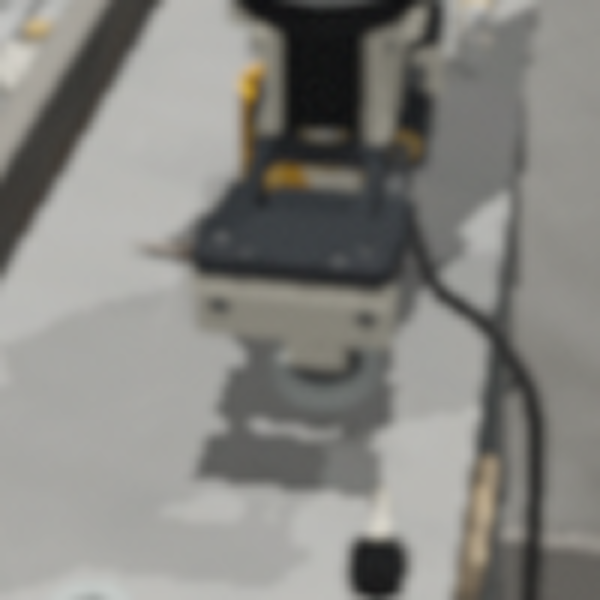

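View pics/t2.png

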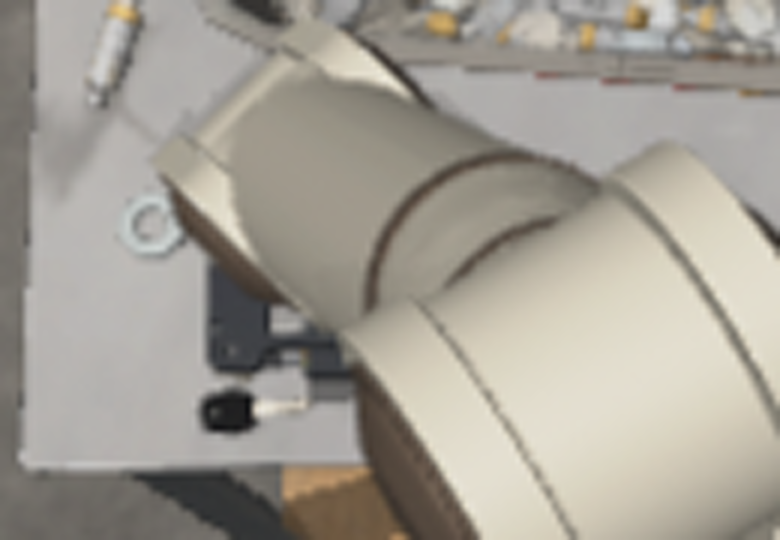

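```bash
python3 - <<'E'
from h import *
for z in (0,.0026,.008,.02):print(z,ray("side",[[313,261.3],[314.2,268]],z).round(4).tolist())
s=env.sense(); print(s["gripper_width"],s["eef_pos"])
E
```

```text
0 [[0.3868, 0.2004, 0.0], [0.3801, 0.2249, 0.0]]
0.0026 [[0.3863, 0.2035, 0.0026], [0.3797, 0.2278, 0.0026]]
0.008 [[0.3854, 0.2097, 0.008], [0.3788, 0.2339, 0.008]]
0.02 [[0.3833, 0.2237, 0.02], [0.3768, 0.2474, 0.02]]
0.43362252691314856 [0.38420614 0.20521811 0.0025996 ]
```

```bash
python3 - <<'E'
from h import *
p,d=env.snapshot("side"); c=env.camera_params("side");M=c["cam_to_world"]
def pt(u,v):
    z=d[v,u]; q=np.array([(u-c["cx"])/c["fx"]*z,(v-c["cy"])/c["fy"]*z,z]); return (M[:3,:3]@q+M[:3,3]).round(3)
for v in range(248,276,1): print(v,p[v,313],pt(313,v), p[v,306],pt(306,v))
E
```

```text
248 [127 125 114] [0.372 0.298 0.122] [144 141 130] [0.388 0.296 0.118]
249 [146 144 133] [0.372 0.298 0.119] [149 146 135] [0.387 0.298 0.117]
250 [146 144 133] [0.372 0.297 0.114] [141 138 127] [0.389 0.29  0.107]
251 [138 136 125] [0.373 0.291 0.107] [135 133 122] [0.388 0.293 0.107]
252 [135 132 121] [0.373 0.292 0.105] [133 130 120] [0.388 0.293 0.104]
253 [134 132 121] [0.373 0.293 0.103] [134 131 121] [0.389 0.29  0.099]
254 [134 131 121] [0.373 0.29  0.098] [133 131 120] [0.389 0.292 0.098]
255 [133 131 121] [0.373 0.294 0.099] [130 127 118] [0.389 0.292 0.095]
256 [133 131 120] [0.374 0.288 0.091] [119 118 110] [ 0.408  0.182 -0.   ]
257 [134 132 121] [0.381 0.241 0.048] [109 110 105] [0.407 0.187 0.001]
258 [133 131 120] [0.38  0.244 0.047] [117 119 115] [0.405 0.2   0.008]
259 [132 129 119] [0.381 0.242 0.043] [126 129 126] [0.404 0.204 0.008]
260 [123 121 111] [0.38  0.243 0.041] [117 120 117] [0.403 0.208 0.008]
261 [97 96 89] [0.387 0.202 0.002] [103 106 104] [0.402 0.213 0.009]
262 [67 68 66] [0.384 0.216 0.011] [102 106 103] [0.402 0.214 0.008]
263 [67 69 69] [0.384 0
[... 206 characters left out ...]
] [0.383 0.228 0.009] [96 97 94] [0.401 0.221 0.001]
267 [107 111 108] [0.383 0.224 0.003] [94 94 92] [0.401 0.225 0.001]
268 [ 98 100  98] [0.383 0.227 0.002] [93 94 91] [ 0.4    0.227 -0.   ]
269 [91 92 89] [0.382 0.23  0.001] [98 98 96] [0.399 0.232 0.001]
270 [94 94 92] [0.382 0.233 0.   ] [122 122 119] [0.399 0.236 0.001]
271 [117 117 114] [0.381 0.236 0.   ] [141 140 137] [ 0.399  0.235 -0.004]
272 [136 136 133] [ 0.381  0.238 -0.001] [124 123 120] [0.397 0.244 0.002]
273 [123 123 120] [ 0.381  0.242 -0.001] [100 100  97] [ 0.397  0.245 -0.001]
274 [105 105 102] [ 0.38   0.243 -0.003] [95 95 93] [0.396 0.25  0.001]
275 [100 100  98] [ 0.379  0.249 -0.001] [95 95 93] [0.396 0.255 0.002]
```

{"op": "jog_arm", "data": {"motion": [0,0,0,0,0,0,0.065,0,0,0,0,0,0,0.065,0,0,0,0,0,0,0.065,0,0,0,0,0,0,0.065,0,0,0.005,0,0,0,0.065,0,0,0.01,0,0,0,0.065,0,0,0.01,0,0,0,0.065,0,0,0.01,0,0,0,0.065]}}

```text
t: 3.43
eef_pos: [0.3837, 0.205, -0.0079]
eef_rot: [0.0, 1.0, -0.0, -0.001]
force: [-0.1, -0.4, -0.1]
gripper_width: 0.709
```

```bash
python3 - <<'E'
from h import *
p,d=env.snapshot("side"); c=env.camera_params("side");M=c["cam_to_world"]
print(env.sense()["eef_pos"],env.sense()["force"])
def pt(u,v):
    z=d[v,u]; q=np.array([(u-c["cx"])/c["fx"]*z,(v-c["cy"])/c["fy"]*z,z]); return (M[:3,:3]@q+M[:3,3]).round(3)
for v in range(256,278,1): print(v,p[v,313],pt(313,v), p[v,306],pt(306,v))
cv2.imwrite("pics/s3.png",cv2.resize(p[200:300,260:360,::-1],(600,600),interpolation=cv2.INTER_NEAREST))
E
```

```text
[ 0.38384706  0.20514088 -0.00773553] [-0.35169357 -0.03638292  0.45250989]
256 [133 131 121] [0.373 0.292 0.094] [133 131 120] [0.389 0.291 0.091]
257 [133 130 120] [0.268 0.995 0.684] [134 131 121] [0.389 0.29  0.087]
258 [134 131 121] [0.373 0.29  0.087] [134 132 122] [0.389 0.292 0.086]
259 [132 130 120] [0.373 0.293 0.086] [140 139 130] [0.389 0.292 0.084]
260 [132 130 120] [0.373 0.293 0.083] [151 152 146] [0.403 0.207 0.008]
261 [132 130 120] [0.378 0.257 0.049] [156 159 154] [0.403 0.209 0.006]
262 [133 130 120] [0.379 0.255 0.045] [152 155 150] [0.402 0.214 0.007]
263 [133 130 120] [0.379 0.253 0.04 ] [140 142 138] [0.402 0.215 0.005]
264 [133 130 119] [0.379 0.255 0.038] [134 134 130] [0.402 0.216 0.003]
265 [133 130 120] [0.378 0.256 0.037] [129 129 124] [0.402 0.218 0.001]
266 [132 129 118] [0.379 0.254 0.032] [114 114 109] [ 0.401  0.22  -0.   ]
267 [124 122 113] [0.379 0.253 0.027] [100  99  96] [0.401 0.225 0.   ]
268 [106 105  99] [ 0.384  0.222 -0.003] [94 94 91] [ 0.4    0.227 -0.   ]
269 [93 93 91] [0.382 0.23  0.001] [94 94 92] [0.399 0.232 0.001]
270 [91 91 89] [0.382 0.234 0.001] [95 95 93] [ 0.399  0.235 -0.   ]
271 [91 91 89] [0.381 0.238 0.002] [95 95 93] [0.398 0.239 0.   ]
272 [92 92 90] [ 0.381  0.239 -0.001] [95 95 93] [0.397 0.243 0.001]
273 [94 94 92] [0.38  0.244 0.001] [95 95 92] [ 0.397  0.245 -0.   ]
274 [96 96 94] [ 0.38   0.247 -0.   ] [95 96 93] [0.396 0.252 0.002]
275 [103 103 100] [ 0.379  0.25  -0.   ] [94 96 93] [0.396 0.255 0.002]
276 [109 109 107] [0.379 0.254 0.   ] [95 95 93] [0.395 0.258 0.002]
277 [106 106 104] [0.378 0.257 0.   ] [95 95 93] [0.394 0.261 0.002]
```

View pics/s3.png

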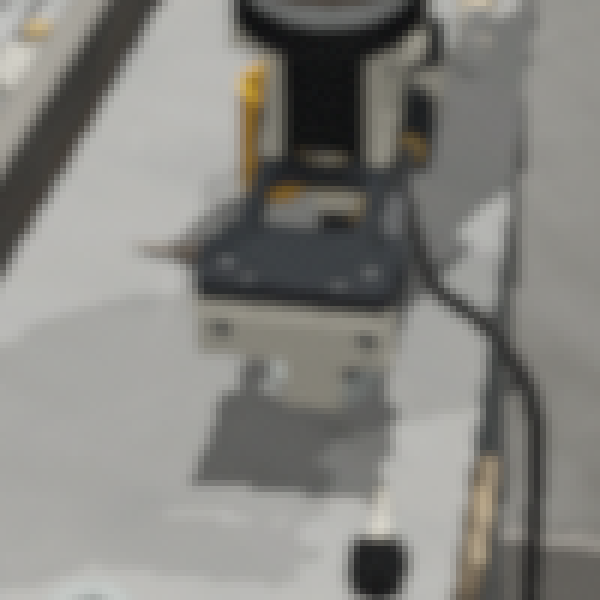

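{"op": "jog_arm", "data": {"motion": [0,0,0.005,0,0,0,0.065,0,0,0.01,0,0,0,0.065,0,0,0.01,0,0,0,0.065,0,0,0.01,0,0,0,0.065]}}

```text
t: 3.82
eef_pos: [0.3838, 0.205, -0.0178]
eef_rot: [0.0, 1.0, -0.0, -0.0]
force: [-0.5, -0.0, -0.8]
gripper_width: 0.71
```

```bash
cat > fz.py <<'E'
from h import *
import sys
p,d=env.snapshot("side"); c=env.camera_params("side");M=c["cam_to_world"]
print(env.sense()["eef_pos"],env.sense()["force"])
def pt(u,v):
    z=d[v,u]; q=np.array([(u-c["cx"])/c["fx"]*z,(v-c["cy"])/c["fy"]*z,z]); return (M[:3,:3]@q+M[:3,3]).round(3)
u=int(sys.argv[1])
for v in range(int(sys.argv[2]),int(sys.argv[3])): print(v,p[v,u],pt(u,v))
E
python3 fz.py 313 262 280
```

```text
[ 0.38397576  0.20519369 -0.01761196] [ 0.25567641  1.05859338 -0.03676483]
262 [133 131 120] [0.373 0.294 0.078]
263 [133 131 120] [0.373 0.292 0.074]
264 [132 130 120] [0.378 0.257 0.04 ]
265 [132 130 119] [0.379 0.255 0.036]
266 [133 130 120] [0.379 0.255 0.033]
267 [132 130 119] [0.379 0.253 0.028]
268 [133 130 120] [0.379 0.255 0.027]
269 [131 129 118] [0.379 0.255 0.023]
270 [124 122 112] [0.379 0.255 0.02 ]
271 [108 106 101] [ 0.382  0.235 -0.001]
272 [95 95 92] [ 0.381  0.238 -0.002]
273 [93 94 91] [0.38  0.245 0.002]
274 [95 95 93] [0.38  0.248 0.001]
275 [96 96 94] [0.379 0.252 0.001]
276 [97 97 94] [ 0.379  0.253 -0.001]
277 [96 96 93] [0.378 0.259 0.002]
278 [94 95 92] [0.377 0.263 0.002]
279 [94 94 92] [ 0.377  0.263 -0.001]
```

{"op": "jog_arm", "data": {"motion": [0,0,0.003,0,0,0,0.065,0,0,0.006,0,0,0,0.065,0,0,0.008,0,0,0,0.065,0,0,0.008,0,0,0,0.065]}}

```text
t: 4.2
eef_pos: [0.3847, 0.2054, -0.0231]
eef_rot: [0.0, 1.0, -0.001, 0.001]
force: [-9.4, -5.3, 38.9]
gripper_width: 0.704
```

```bash
python3 fz.py 313 270 282
```

```text
[ 0.38464558  0.20541466 -0.02308594] [-8.03680149 -3.96433302 38.42467959]
270 [132 130 119] [0.378 0.256 0.021]
271 [131 128 118] [0.378 0.256 0.018]
272 [122 120 111] [0.378 0.255 0.014]
273 [106 105  99] [0.38  0.244 0.001]
274 [96 97 93] [0.38  0.248 0.001]
275 [96 97 94] [0.379 0.252 0.001]
276 [96 96 94] [0.379 0.254 0.   ]
277 [95 95 93] [ 0.378  0.255 -0.002]
278 [94 95 92] [ 0.378  0.259 -0.001]
279 [94 95 92] [0.377 0.265 0.001]
280 [94 95 92] [0.377 0.268 0.001]
281 [93 93 91] [0.376 0.273 0.002]
```

{"op": "jog_arm", "data": {"motion": [0,0,-0.005,0,0,0,0.065,0,0,-0.005,0,0,0,0.065,0,0,-0.005,0,0,0,0.065]}}

```text
t: 4.5
eef_pos: [0.3846, 0.2054, -0.0203]
eef_rot: [0.0, 1.0, 0.0, 0.0]
force: [-1.0, 0.9, -0.6]
gripper_width: 0.705
```

Free of contact with the tip about 2 mm over the bench. Now close on the disc.

{"op": "jog_arm", "data": {"motion": [0,0,-0.005,0,0,0,0.03,0,0,-0.005,0,0,0,0.03,0,0,-0.005,0,0,0,0.03,0,0,-0.005,0,0,0,0.03,0,0,-0.005,0,0,0,0.03,0,0,-0.005,0,0,0,0.03]}}

```text
t: 5.0
eef_pos: [0.3849, 0.2052, -0.0149]
eef_rot: [0.0, 1.0, -0.0, 0.0]
force: [-0.4, -3.6, 11.6]
gripper_width: 0.348
```

{"op": "jog_arm", "data": {"motion": [0,0,-0.003,0,0,0,0.065,0,0,-0.003,0,0,0,0.065,0,0,-0.003,0,0,0,0.065,0,0,-0.003,0,0,0,0.065,0,0,0.005,0,0,0,0.065,0,0,0.005,0,0,0,0.065,0,0,0.005,0,0,0,0.065]}}

```text
t: 5.58
eef_pos: [0.3835, 0.2049, -0.0211]
eef_rot: [0.0, 1.0, -0.0, -0.001]
force: [-0.0, -0.4, -0.3]
gripper_width: 0.702
```

{"op": "jog_arm", "data": {"motion": [0,0,0,0,0,0,0.03,0,0,0,0,0,0,0.03,0,0,0,0,0,0,0.03,0,0,0,0,0,0,0.03,0,0,0,0,0,0,0.03,0,0,0,0,0,0,0.03]}}

```text
t: 6.08
eef_pos: [0.3843, 0.2053, -0.0203]
eef_rot: [0.0, 1.0, 0.0, 0.0]
force: [-0.3, 1.2, -0.5]
gripper_width: 0.478
```

{"op": "jog_arm", "data": {"motion": [0,0,0,0,0,0,0.065,0,0,0,0,0,0,0.065,0,0,0,0,0,0,0.065,0,0,0,0,0,45,0.065,0,0,0,0,0,45,0.065,0,0,0,0,0,45,0.065,0,0,0,0,0,45,0.065,0,0,0,0,0,45,0.065,0,0,0,0,0,45,0.065,0,0,0,0,0,45,0.065,0,0,0,0,0,45,0.065,0,0,0,0,0,45,0.065]}}

```text
t: 7.08
eef_pos: [0.3841, 0.2054, -0.0204]
eef_rot: [0.382, 0.924, -0.0, 0.0]
force: [-0.1, 0.0, 0.3]
gripper_width: 0.71
```

{"op": "jog_arm", "data": {"motion": [0,0,0,0,0,45,0.065,0,0,0,0,0,45,0.065,0,0,0,0,0,45,0.065,0,0,0,0,0,45,0.065,0,0,0,0,0,45,0.065,0,0,0,0,0,45,0.065,0,0,0,0,0,45,0.065,0,0,0,0,0,45,0.065,0,0,0,0,0,45,0.03,0,0,0,0,0,45,0.03,0,0,0,0,0,45,0.03,0,0,0,0,0,45,0.03]}}

```text
t: 8.08
eef_pos: [0.3843, 0.2052, -0.0204]
eef_rot: [0.707, 0.707, 0.0, -0.0]
force: [0.4, 0.0, 0.3]
gripper_width: 0.484
```

{"op": "jog_arm", "data": {"motion": [0,0,0,0,0,0,0.03,0,0,0,0,0,0,0.03,0,0,0,0,0,0,0.03]}}

```text
t: 8.33
eef_pos: [0.3843, 0.2052, -0.0204]
eef_rot: [0.707, 0.707, 0.0, 0.0]
force: [-0.3, -0.8, -0.7]
gripper_width: 0.48
```

```bash
python3 go.py .3665 -.2460 .1 0; python3 - <<'E'
from h import *
p,d=env.snapshot("side"); cv2.imwrite("pics/s4.png",cv2.resize(p[200:300,260:360,::-1],(600,600),interpolation=cv2.INTER_CUBIC))
E
```

```text
t 8.33 pos [ 0.3843  0.2052 -0.0204] jaw -0.0 F [-0.3 -0.8 -0.7] grip mm 44.1 q [-0.67  0.49  0.14  2.22 -0.15  0.44 -0.41]
shift m [-0.4512 -0.0175 -0.1204] turn deg [ 0.   -0.   -0.03]
```

View pics/s4.png

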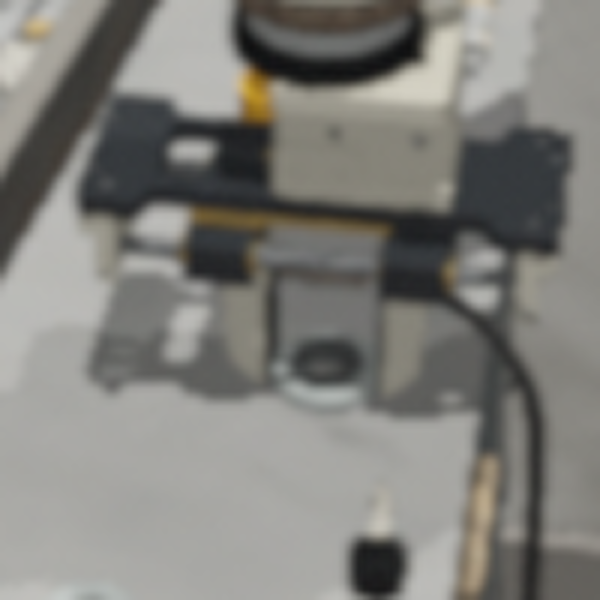

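{"op": "jog_arm", "data": {"motion": [0,0,-0.03,0,0,0,0.03,0,0,-0.06,0,0,0,0.03,0,0,-0.1,0,0,0,0.03,0,0,-0.12,0,0,0,0.03,0,0,-0.12,0,0,0,0.03]}}

```text
t: 8.8
eef_pos: [0.3872, 0.2071, 0.1038]
eef_rot: [0.707, 0.707, 0.004, 0.001]
force: [0.1, 0.3, -0.3]
gripper_width: 0.484
```

{"op": "jog_arm", "data": {"motion": [-0.03,-0.001,0,0,0,0,0.03,-0.06,-0.002,0,0,0,0,0.03,-0.1,-0.004,0,0,0,0,0.03,-0.14,-0.006,0,0,0,0,0.03,-0.18,-0.007,0,0,0,0,0.03,-0.22,-0.009,0,0,0,0,0.03,-0.26,-0.01,0,0,0,0,0.03,-0.3,-0.012,0,0,0,0,0.03,-0.34,-0.013,0,0,0,0,0.03,-0.38,-0.015,0,0,0,0,0.03,-0.41,-0.016,0,0,0,0,0.03,-0.435,-0.017,0,0,0,0,0.03]}}

```text
t: 9.8
eef_pos: [0.3656, -0.2324, 0.0989]
eef_rot: [0.708, 0.706, -0.001, -0.0]
force: [0.3, 0.5, -1.5]
gripper_width: 0.484
```

```bash
python3 go.py .3665 -.2452 .1 0
```

```text
t 9.8 pos [ 0.3656 -0.2324  0.0989] jaw -0.2 F [ 0.3  0.5 -1.5] grip mm 44.4 q [ 0.04  0.26  0.52  2.19 -0.19  0.73  0.69]
shift m [-0.0128  0.0009 -0.0011] turn deg [-0.06  0.04 -0.17]
```

{"op": "jog_arm", "data": {"motion": [-0.0154,-0.001,0.02,0,0,0,0.03,-0.0154,-0.001,0.037,0,0,0,0.03,-0.0154,-0.001,0.037,0,0,0,0.03,-0.0154,-0.001,0.037,0,0,0,0.03,-0.0154,-0.001,0.037,0,0,0,0.03,-0.0154,-0.001,0.037,0,0,0,0.03]}}

```text
t: 10.3
eef_pos: [0.3665, -0.2446, 0.0631]
eef_rot: [0.707, 0.707, 0.0, 0.0]
force: [0.2, -0.2, -0.9]
gripper_width: 0.483
```

```bash
python3 go.py .3665 -.2452 .0 0; python3 - <<'E'
from h import *
p,d=env.snapshot("side"); cv2.imwrite("pics/s5.png",cv2.resize(p[110:200,290:390,::-1],(600,540),interpolation=cv2.INTER_CUBIC))
p,d=env.snapshot("top"); cv2.imwrite("pics/t5.png",cv2.resize(p[160:250,350:450,::-1],(600,540),interpolation=cv2.INTER_CUBIC))
E
```

```text
t 10.3 pos [ 0.3665 -0.2446  0.0631] jaw 0.0 F [ 0.2 -0.2 -0.9] grip mm 44.3 q [ 0.1   0.35  0.49  2.2  -0.27  0.65  0.79]
shift m [-0.0006 -0.      0.0631] turn deg [ 0.04 -0.    0.04]
```

View pics/s5.png

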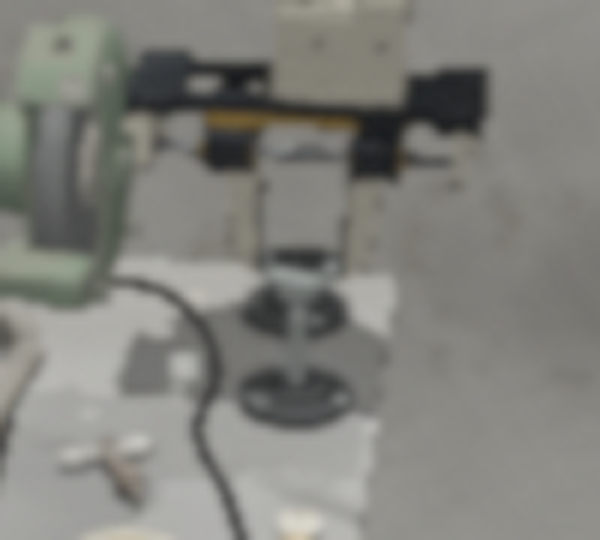

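View pics/t5.png

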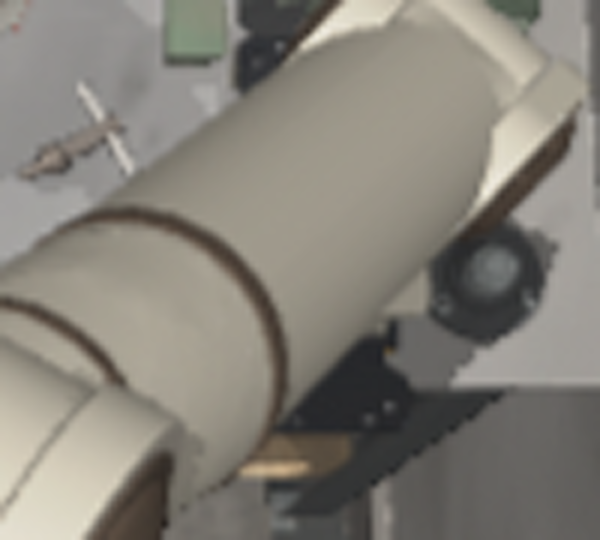

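{"op": "jog_arm", "data": {"motion": [0,0,0.01,0,0,0,0.03,0,0,0.02,0,0,0,0.03,0,0,0.03,0,0,0,0.03,0,0,0.04,0,0,0,0.03,0,0,0.04,0,0,0,0.03,0,0,0.04,0,0,0,0.03]}}

```text
t: 10.9
eef_pos: [0.365, -0.245, 0.0216]
eef_rot: [0.707, 0.707, -0.001, -0.001]
force: [-0.4, 0.1, -1.8]
gripper_width: 0.485
```

```bash
python3 go.py .3665 -.2452 -.005 0; python3 - <<'E'
from h import *
p,d=env.snapshot("side"); cv2.imwrite("pics/s6.png",cv2.resize(p[130:190,310:370,::-1],(600,600),interpolation=cv2.INTER_CUBIC))
E
```

```text
t 10.9 pos [ 0.365  -0.245   0.0216] jaw -0.1 F [-0.4  0.1 -1.8] grip mm 44.5 q [ 0.16  0.43  0.44  2.21 -0.34  0.56  0.85]
shift m [-0.0003  0.0015  0.0266] turn deg [-0.13 -0.04 -0.06]
```

View pics/s6.png

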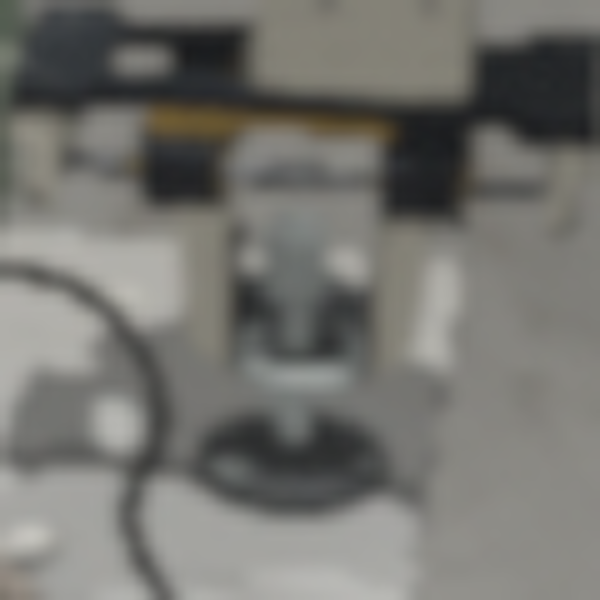

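{"op": "jog_arm", "data": {"motion": [0,0,0.01,0,0,0,0.03,0,0,0.02,0,0,0,0.03,0,0,0.025,0,0,0,0.03,0,0,0.025,0,0,0,0.03,0,0,0.025,0,0,0,0.03]}}

```text
t: 11.37
eef_pos: [0.3654, -0.2449, -0.0029]
eef_rot: [0.707, 0.707, -0.0, -0.001]
force: [0.4, -0.4, -0.4]
gripper_width: 0.483
```

{"op": "jog_arm", "data": {"motion": [0,0,0.003,0,0,0,0.03,0,0,0.003,0,0,0,0.03,0,0,0.003,0,0,0,0.03]}}

```text
t: 11.62
eef_pos: [0.3659, -0.2451, -0.0054]
eef_rot: [0.707, 0.707, 0.0, -0.0]
force: [0.1, 0.5, -1.3]
gripper_width: 0.483
```

{"op": "jog_arm", "data": {"motion": [0,0,0.001,0,0,0,0.065,0,0,0.001,0,0,0,0.065,0,0,0.001,0,0,0,0.065,0,0,0.001,0,0,0,0.065,0,0,-0.03,0,0,0,0.065,0,0,-0.06,0,0,0,0.065,0,0,-0.1,0,0,0,0.065,0,0,-0.1,0,0,0,0.065,0,0,-0.1,0,0,0,0.065]}}

```text
t: 12.37
eef_pos: [0.3681, -0.246, 0.0968]
eef_rot: [0.707, 0.707, 0.001, 0.003]
force: [-0.3, 0.9, 0.1]
gripper_width: 0.706
```

```bash
python3 go.py .4323 -.0460 .08 90; python3 - <<'E'
from h import *
p,d=env.snapshot("side"); cv2.imwrite("pics/s7.png",cv2.resize(p[130:190,310:370,::-1],(600,600),interpolation=cv2.INTER_CUBIC))
E
```

```text
t 12.37 pos [ 0.3681 -0.246   0.0968] jaw -0.0 F [-0.3  0.9  0.1] grip mm 64.8 q [ 0.06  0.28  0.54  2.18 -0.22  0.73  0.74]
shift m [0.2    0.064  0.0169] turn deg [ 0.32 -0.18 89.98]
```

View pics/s7.png

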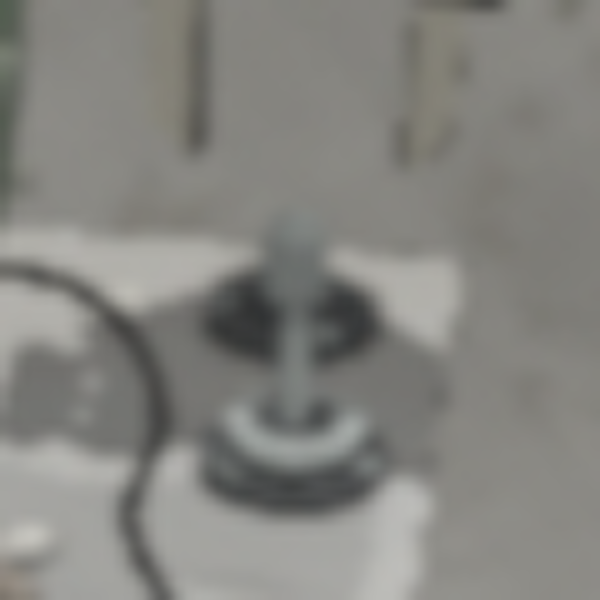

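{"op": "jog_arm", "data": {"motion": [0.03,0.008,0,0,0,7,0.07,0.06,0.018,0,0,0,14,0.07,0.1,0.03,0,0,0,21,0.07,0.14,0.045,0,0,0,28,0.07,0.17,0.055,0,0,0,35,0.07,0.19,0.062,0,0,0,42,0.07,0.2,0.065,0,0,0,49,0.07,0.2,0.065,0,0,0,56,0.07,0.2,0.065,0,0,0,63,0.07,0.2,0.065,0,0,0,70,0.07,0.2,0.065,0,0,0,77,0.07,0.2,0.065,0,0,0,84,0.07]}}

```text
t: 13.42
eef_pos: [0.4296, -0.0452, 0.0932]
eef_rot: [0.997, 0.078, -0.002, 0.0]
force: [-0.7, -0.3, 0.7]
gripper_width: 0.761
```

{"op": "jog_arm", "data": {"motion": [0,0,0,0,0,6,0.07,0,0,0.02,0,0,6,0.07,0,0,0.04,0,0,6,0.07,0,0,0.05,0,0,6,0.07,0,0,0.05,0,0,6,0.07,0,0,0.05,0,0,6,0.07]}}

```text
t: 13.92
eef_pos: [0.4298, -0.0457, 0.0438]
eef_rot: [1.0, 0.028, -0.002, 0.0]
force: [0.1, 0.6, -1.0]
gripper_width: 0.759
```

```bash
python3 go.py .4323 -.0460 -.018 90; python3 - <<'E'
from h import *
p,d=env.snapshot("side"); cv2.imwrite("pics/s8.png",cv2.resize(p[140:240,270:370,::-1],(600,600),interpolation=cv2.INTER_CUBIC))
E
```

```text
t 13.92 pos [ 0.4298 -0.0457  0.0438] jaw -86.8 F [ 0.1  0.6 -1. ] grip mm 69.7 q [-0.54  0.42  0.69  2.23 -0.45  0.63 -1.04]
shift m [0.0027 0.0004 0.0617] turn deg [0.04 0.18 3.25]
```

View pics/s8.png

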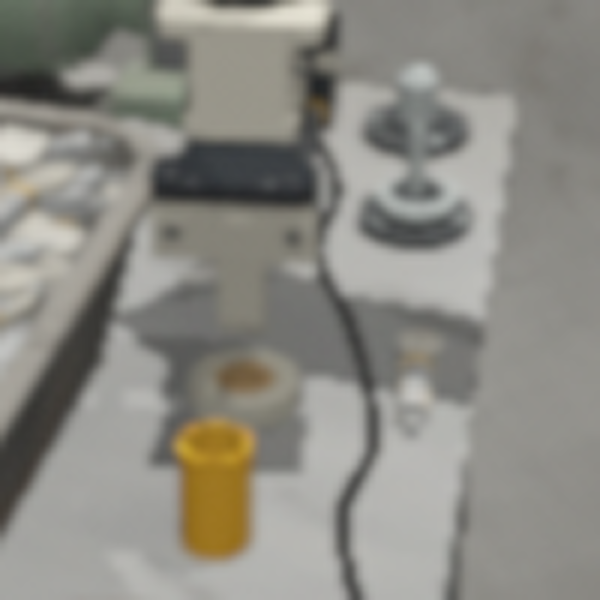

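{"op": "jog_arm", "data": {"motion": [0.0025,0,0.02,0,0,3,0.07,0.0025,0,0.04,0,0,3,0.07,0.0025,0,0.05,0,0,3,0.07,0.0025,0,0.06,0,0,3,0.07,0.0025,0,0.06,0,0,3,0.07,0.0025,0,0.06,0,0,3,0.07]}}

```text
t: 14.47
eef_pos: [0.4335, -0.0453, -0.0152]
eef_rot: [1.0, 0.002, -0.0, -0.0]
force: [0.9, 0.2, 0.0]
gripper_width: 0.76
```

```bash
python3 go.py .4323 -.0460 -.018 90
```

```text
t 14.47 pos [ 0.4335 -0.0453 -0.0152] jaw -89.7 F [0.9 0.2 0. ] grip mm 69.8 q [-0.44  0.55  0.57  2.23 -0.6   0.51 -0.96]
shift m [-0.0012  0.0007  0.0028] turn deg [-0.    0.02  0.27]
```

{"op": "jog_arm", "data": {"motion": [0,0,0.002,0,0,0,0.07,0,0,0.002,0,0,0,0.07,0,0,0.002,0,0,0,0.04,0,0,0.002,0,0,0,0.04,0,0,0.002,0,0,0,0.04,0,0,0.002,0,0,0,0.04,0,0,0.002,0,0,0,0.04]}}

```text
t: 15.05
eef_pos: [0.434, -0.0451, -0.017]
eef_rot: [1.0, 0.003, 0.0, -0.0]
force: [-0.5, 0.9, 5.2]
gripper_width: 0.601
```

```bash
python3 go.py .3665 -.2452 .1 90
```

```text
t 15.05 pos [ 0.434  -0.0451 -0.017 ] jaw -89.7 F [-0.5  0.9  5.2] grip mm 55.2 q [-0.43  0.55  0.56  2.23 -0.61  0.51 -0.96]
shift m [-0.0684  0.1998 -0.1171] turn deg [-0.01 -0.04  0.29]
```

{"op": "jog_arm", "data": {"motion": [0,0,-0.03,0,0,0,0.04,0,0,-0.06,0,0,0,0.04,0,0,-0.1,0,0,0,0.04,-0.01,0.03,-0.11,0,0,0,0.04,-0.02,0.06,-0.11,0,0,0,0.04,-0.035,0.1,-0.11,0,0,0,0.04,-0.048,0.14,-0.11,0,0,0,0.04,-0.058,0.17,-0.11,0,0,0,0.04,-0.063,0.19,-0.11,0,0,0,0.04,-0.066,0.2,-0.11,0,0,0,0.04,-0.066,0.2,-0.11,0,0,0,0.04,-0.066,0.2,-0.11,0,0,0,0.04]}}

```text
t: 16.05
eef_pos: [0.3681, -0.2453, 0.0924]
eef_rot: [1.0, 0.002, -0.0, -0.0]
force: [0.3, 0.1, -0.0]
gripper_width: 0.599
```

```bash
python3 go.py .3682 -.2452 .063 90; python3 - <<'E'
from h import *
p,d=env.snapshot("side"); cv2.imwrite("pics/s9.png",cv2.resize(p[110:190,300:380,::-1],(600,600),interpolation=cv2.INTER_CUBIC))
E
```

```text
t 16.05 pos [ 0.3681 -0.2453  0.0924] jaw -89.8 F [ 0.3  0.1 -0. ] grip mm 55.0 q [-0.18  0.36  0.83  2.18 -0.39  0.75 -0.66]
shift m [ 0.0002 -0.0001  0.0294] turn deg [-0.03  0.04  0.19]
```

View pics/s9.png

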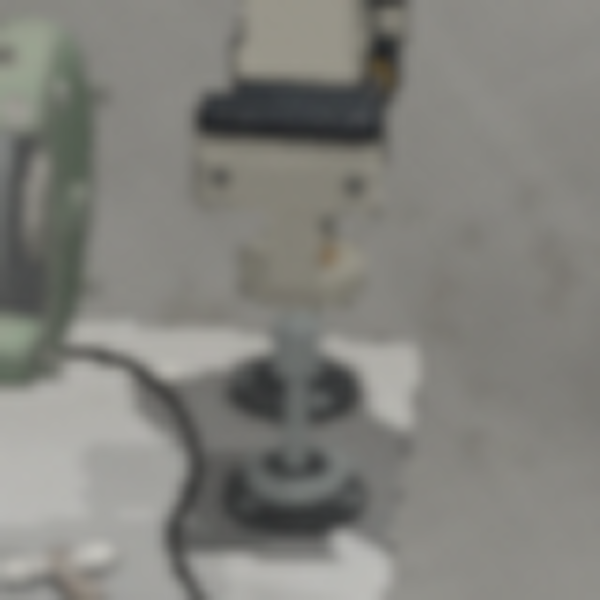

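{"op": "jog_arm", "data": {"motion": [0,0,0.015,0,0,0,0.04,0,0,0.03,0,0,0,0.04,0,0,0.04,0,0,0,0.04,0,0,0.045,0,0,0,0.04,0,0,0.05,0,0,0,0.04,0,0,0.055,0,0,0,0.04,0,0,0.055,0,0,0,0.04]}}

```text
t: 16.68
eef_pos: [0.3684, -0.245, 0.0371]
eef_rot: [1.0, 0.003, -0.0, -0.0]
force: [-0.2, 1.0, -1.4]
gripper_width: 0.601
```

{"op": "jog_arm", "data": {"motion": [0,0,0.008,0,0,0,0.04,0,0,0.016,0,0,0,0.04,0,0,0.022,0,0,0,0.04,0,0,0.026,0,0,0,0.04,0,0,0.027,0,0,0,0.04,0,0,0.027,0,0,0,0.04]}}

```text
t: 17.18
eef_pos: [0.3682, -0.2454, 0.0102]
eef_rot: [1.0, 0.002, -0.0, -0.0]
force: [0.7, -0.4, -0.8]
gripper_width: 0.6
```

{"op": "jog_arm", "data": {"motion": [0,0,0.0015,0,0,0,0.04,0,0,0.0015,0,0,0,0.04,0,0,0.0015,0,0,0,0.07,0,0,0.0015,0,0,0,0.07,0,0,0.0015,0,0,0,0.07,0,0,0.0015,0,0,0,0.07,0,0,-0.03,0,0,0,0.07,0,0,-0.06,0,0,0,0.07,0,0,-0.09,0,0,0,0.07,0,0,-0.09,0,0,0,0.07,0,0,-0.09,0,0,0,0.07]}}

```text
t: 18.1
eef_pos: [0.3702, -0.2456, 0.102]
eef_rot: [1.0, 0.003, 0.002, 0.0]
force: [-0.2, 0.4, -0.8]
gripper_width: 0.762
```

```bash
python3 go.py .4491 .3600 .1 90; python3 - <<'E'
from h import *
p,d=env.snapshot("side"); cv2.imwrite("pics/s10.png",cv2.resize(p[130:190,310:370,::-1],(600,600),interpolation=cv2.INTER_CUBIC))
E
```

```text
t 18.1 pos [ 0.3702 -0.2456  0.102 ] jaw -89.7 F [-0.2  0.4 -0.8] grip mm 70.0 q [-0.2   0.34  0.85  2.17 -0.37  0.77 -0.67]
shift m [ 0.0824 -0.6052  0.002 ] turn deg [ 0.03 -0.23  0.33]
```

View pics/s10.png

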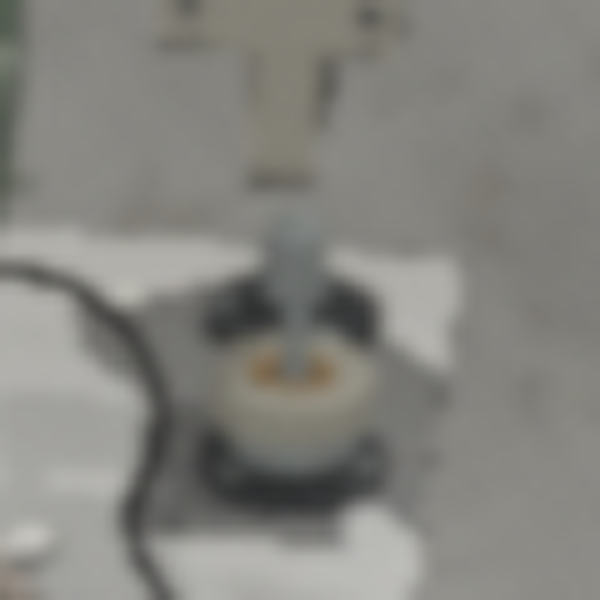

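{"op": "jog_arm", "data": {"motion": [0.003,-0.02,0,0,0,-7,0.055,0.008,-0.055,0,0,0,-14,0.055,0.013,-0.09,0,0,0,-21,0.055,0.018,-0.13,0,0,0,-28,0.055,0.023,-0.17,0,0,0,-35,0.055,0.029,-0.21,0,0,0,-42,0.055,0.034,-0.25,0,0,0,-49,0.055,0.04,-0.29,0,0,0,-56,0.055,0.045,-0.33,0,0,0,-63,0.055,0.05,-0.37,0,0,0,-70,0.055,0.055,-0.41,0,0,0,-77,0.055,0.06,-0.45,0,0,0,-84,0.055]}}

```text
t: 19.15
eef_pos: [0.4247, 0.2066, 0.0991]
eef_rot: [0.739, 0.673, -0.001, -0.001]
force: [-0.0, -0.5, -0.2]
gripper_width: 0.599
```

```bash
python3 go.py .4491 .3598 .07 60
```

```text
t 19.15 pos [0.4247 0.2066 0.0991] jaw -5.3 F [-0.  -0.5 -0.2] grip mm 55.0 q [-0.82  0.32  0.36  2.1  -0.16  0.76 -0.45]
shift m [0.1548 0.0101 0.0289] turn deg [-1.800e-01 -3.000e-02 -6.535e+01]
```

{"op": "jog_arm", "data": {"motion": [0.04,0.003,0,0,0,-7,0.055,0.08,0.006,0,0,0,-14,0.055,0.12,0.008,0,0,0,-21,0.055,0.145,0.01,0,0,0,-28,0.055,0.155,0.01,0.01,0,0,-35,0.055,0.155,0.01,0.02,0,0,-42,0.055,0.155,0.01,0.03,0,0,-49,0.055,0.155,0.01,0.03,0,0,-56,0.055,0.155,0.01,0.03,0,0,-63,0.055,0.155,0.01,0.03,0,0,-65,0.055,0.155,0.01,0.03,0,0,-65,0.055,0.155,0.01,0.03,0,0,-65,0.055]}}

```text
t: 20.15
eef_pos: [0.4507, 0.3574, 0.0691]
eef_rot: [0.266, 0.964, -0.001, -0.001]
force: [-0.0, 0.3, 0.7]
gripper_width: 0.6
```

```bash
python3 go.py .4491 .3598 -.0185 60; python3 - <<'E'
from h import *
p,d=env.snapshot("side"); cv2.imwrite("pics/s11.png",cv2.resize(p[220:340,210:350,::-1],(700,600),interpolation=cv2.INTER_CUBIC))
E
```

```text
t 20.15 pos [0.4507 0.3574 0.0691] jaw 59.2 F [-0.   0.3  0.7] grip mm 55.1 q [-0.76  0.5   0.05  1.86 -0.04  0.78  0.35]
shift m [0.0024 0.0014 0.0876] turn deg [-0.13 -0.1  -0.82]
```

View pics/s11.png

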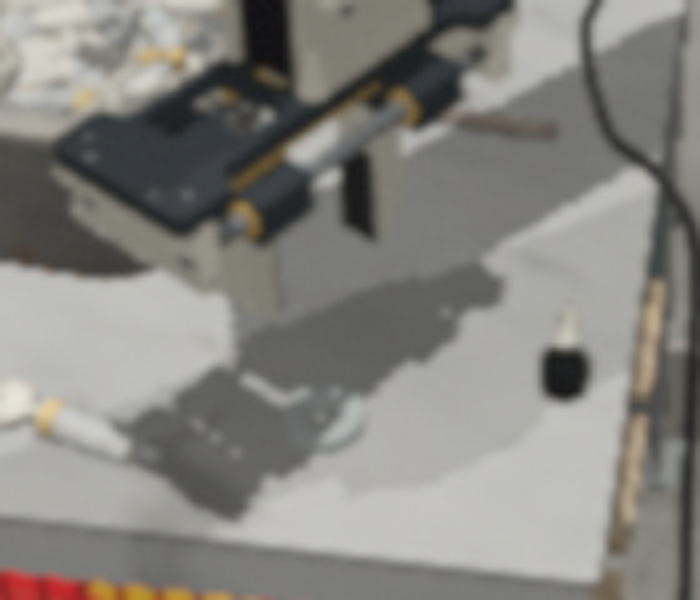

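{"op": "jog_arm", "data": {"motion": [0,0.001,0.03,0,0,0,0.055,0,0.001,0.06,0,0,0,0.055,0,0.001,0.075,0,0,0,0.055,0,0.001,0.085,0,0,0,0.055,0,0.001,0.087,0,0,0,0.055,0,0.001,0.087,0,0,0,0.055,0,0.001,0.087,0,0,0,0.055]}}

```text
t: 20.78
eef_pos: [0.4528, 0.3597, -0.0155]
eef_rot: [0.265, 0.964, 0.001, 0.0]
force: [-0.3, 0.1, 0.1]
gripper_width: 0.603
```

```bash
python3 go.py .4491 .3598 -.0185 60
```

```text
t 20.78 pos [ 0.4528  0.3597 -0.0155] jaw 59.3 F [-0.3  0.1  0.1] grip mm 55.3 q [-0.75  0.64  0.04  1.88 -0.04  0.62  0.35]
shift m [ 0.0032 -0.0018  0.0029] turn deg [ 0.08  0.02 -0.72]
```

{"op": "jog_arm", "data": {"motion": [0.003,-0.0015,0.003,0,0,0,0.055,0.003,-0.0015,0.003,0,0,0,0.055,0.003,-0.0015,0.003,0,0,0,0.055,0.003,-0.0015,0.003,0,0,0,0.025,0.003,-0.0015,0.003,0,0,0,0.025,0.003,-0.0015,0.003,0,0,0,0.025,0.003,-0.0015,0.003,0,0,0,0.025,0.003,-0.0015,0.003,0,0,0,0.025,0.003,-0.0015,0.003,0,0,0,0.025]}}

```text
t: 21.53
eef_pos: [0.449, 0.3594, -0.0192]
eef_rot: [0.265, 0.964, 0.0, 0.0]
force: [-0.6, 0.1, 2.8]
gripper_width: 0.374
```

```bash
python3 go.py .4491 .3598 -.0185 60
```

```text
t 21.53 pos [ 0.449   0.3594 -0.0192] jaw 59.3 F [-0.6  0.1  2.8] grip mm 34.4 q [-0.76  0.64  0.04  1.89 -0.05  0.62  0.35]
shift m [ 0.0001  0.0004 -0.0007] turn deg [ 0.01  0.   -0.71]
```

{"op": "jog_arm", "data": {"motion": [0,0,0,0,0,0,0.055,0,0,0,0,0,0,0.055,0,0,0,0,0,0,0.055,0,0,0,0,0,20,0.055,0,0,0,0,0,20,0.055,0,0,0,0,0,20,0.055,0,0,0,0,0,40,0.055,0,0,0,0,0,40,0.055,0,0,0,0,0,40,0.055,0,0,0,0,0,40,0.055,0,0,0,0,0,40,0.055]}}

```text
t: 22.45
eef_pos: [0.4486, 0.3593, -0.0196]
eef_rot: [0.577, 0.817, -0.0, 0.0]
force: [0.0, 0.4, -0.2]
gripper_width: 0.601
```

{"op": "jog_arm", "data": {"motion": [0,0,0,0,0,0,0.025,0,0,0,0,0,0,0.025,0,0,0,0,0,0,0.025,0,0,0,0,0,0,0.025,0,0,0,0,0,0,0.025,0,0,0,0,0,0,0.025]}}

```text
t: 22.95
eef_pos: [0.4489, 0.3592, -0.0194]
eef_rot: [0.579, 0.816, 0.0, -0.0]
force: [1.4, -0.5, -1.0]
gripper_width: 0.37
```

```bash
python3 go.py .3665 -.2455 .1 20; python3 - <<'E'
from h import *
p,d=env.snapshot("side"); cv2.imwrite("pics/s12.png",cv2.resize(p[240:330,220:330,::-1],(733,600),interpolation=cv2.INTER_CUBIC))
E
```

```text
t 22.95 pos [ 0.4489  0.3592 -0.0194] jaw 19.3 F [ 1.4 -0.5 -1. ] grip mm 34.0 q [-0.89  0.65  0.22  1.89 -0.23  0.62 -0.19]
shift m [-0.5435 -0.2776 -0.1194] turn deg [ 0.  -0.  -0.7]
```

View pics/s12.png

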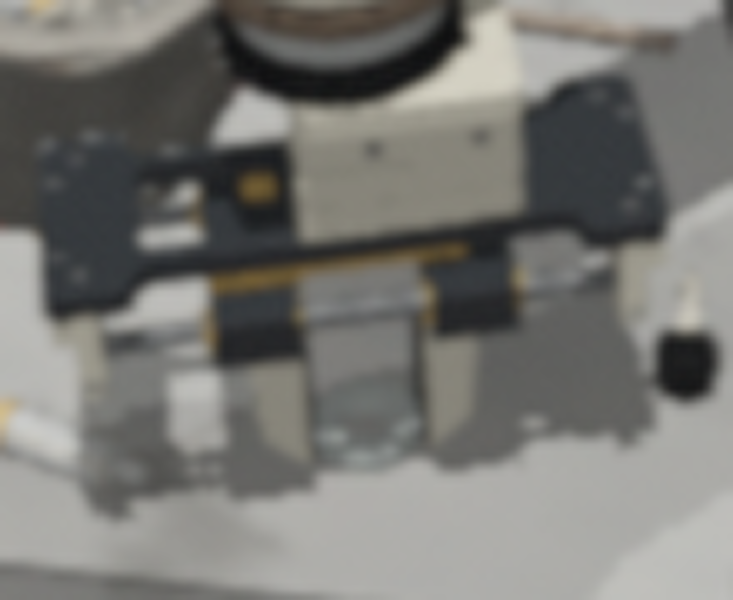

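{"op": "jog_arm", "data": {"motion": [0,0,-0.03,0,0,0,0.025,0,0,-0.06,0,0,0,0.025,0,0,-0.1,0,0,0,0.025,-0.02,-0.01,-0.115,0,0,0,0.025,-0.05,-0.025,-0.115,0,0,0,0.025,-0.085,-0.043,-0.115,0,0,0,0.025,-0.12,-0.061,-0.115,0,0,0,0.025,-0.155,-0.079,-0.115,0,0,0,0.025,-0.19,-0.097,-0.115,0,0,0,0.025,-0.225,-0.115,-0.115,0,0,0,0.025,-0.26,-0.133,-0.115,0,0,0,0.025,-0.295,-0.151,-0.115,0,0,0,0.025]}}

```text
t: 24.0
eef_pos: [0.4031, 0.0293, 0.0958]
eef_rot: [0.578, 0.816, 0.0, 0.0]
force: [1.0, -0.0, -0.3]
gripper_width: 0.369
```

{"op": "jog_arm", "data": {"motion": [-0.035,-0.018,0,0,0,0,0.025,-0.07,-0.036,0,0,0,0,0.025,-0.105,-0.054,0,0,0,0,0.025,-0.14,-0.072,0,0,0,0,0.025,-0.175,-0.09,0,0,0,0,0.025,-0.205,-0.105,0,0,0,0,0.025,-0.23,-0.117,0,0,0,0,0.025,-0.245,-0.125,0,0,0,0,0.025,-0.2485,-0.1266,0,0,0,0,0.025,-0.2485,-0.1266,0,0,0,0,0.025,-0.2485,-0.1266,0,0,0,0,0.025]}}

```text
t: 24.92
eef_pos: [0.3662, -0.2445, 0.0954]
eef_rot: [0.579, 0.816, 0.0, -0.0]
force: [-0.4, 0.1, -0.2]
gripper_width: 0.375
```

```bash
python3 go.py .3665 -.2455 .07 20; python3 - <<'E'
from h import *
p,d=env.snapshot("side"); cv2.imwrite("pics/s13.png",cv2.resize(p[110:190,300:380,::-1],(600,600),interpolation=cv2.INTER_CUBIC))
E
```

```text
t 24.92 pos [ 0.3662 -0.2445  0.0954] jaw 19.3 F [-0.4  0.1 -0.2] grip mm 34.4 q [ 0.03  0.29  0.57  2.18 -0.23  0.73  1.09]
shift m [-0.0011 -0.0001  0.0254] turn deg [-0.01 -0.06 -0.7 ]
```

View pics/s13.png

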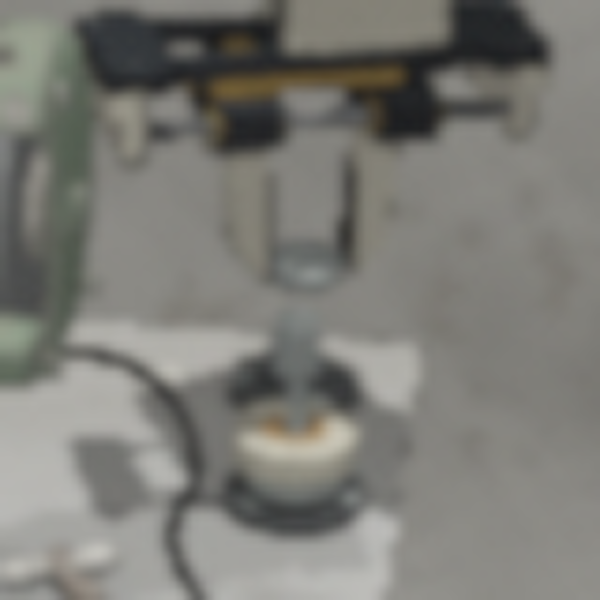

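{"op": "jog_arm", "data": {"motion": [-0.001,0,0.015,0,0,0,0.025,-0.001,0,0.03,0,0,0,0.025,-0.001,0,0.04,0,0,0,0.025,-0.001,0,0.048,0,0,0,0.025,-0.001,0,0.055,0,0,0,0.025,-0.001,0,0.06,0,0,0,0.025,-0.001,0,0.06,0,0,0,0.025]}}

```text
t: 25.55
eef_pos: [0.3662, -0.2458, 0.0348]
eef_rot: [0.578, 0.816, -0.0, -0.001]
force: [-0.2, -0.6, -0.4]
gripper_width: 0.376
```

{"op": "jog_arm", "data": {"motion": [0,0,0.004,0,0,0,0.025,0,0,0.008,0,0,0,0.025,0,0,0.011,0,0,0,0.025,0,0,0.012,0,0,0,0.025,0,0,0.012,0,0,0,0.025]}}

```text
t: 25.97
eef_pos: [0.3665, -0.2463, 0.0234]
eef_rot: [0.579, 0.816, -0.0, -0.0]
force: [-1.3, 0.9, 0.0]
gripper_width: 0.37
```

{"op": "jog_arm", "data": {"motion": [0,0,0.001,0,0,0,0.025,0,0,0.001,0,0,0,0.055,0,0,0.001,0,0,0,0.055,0,0,0.001,0,0,0,0.055,0,0,0.001,0,0,0,0.055,0,0,-0.03,0,0,0,0.055,0,0,-0.06,0,0,0,0.055,0,0,-0.09,0,0,0,0.055,0,0,-0.09,0,0,0,0.055,0,0,-0.09,0,0,0,0.055]}}

```text
t: 26.8
eef_pos: [0.3683, -0.2469, 0.1153]
eef_rot: [0.578, 0.816, 0.001, 0.002]
force: [-0.3, 0.1, 0.1]
gripper_width: 0.598
```

```bash
python3 go.py .42 .07 .1 90; python3 - <<'E'
from m import *
s,d=env.snapshot("side"); cv2.imwrite("pics/s14.png",cv2.resize(s[130:190,310:370,::-1],(600,600),interpolation=cv2.INTER_CUBIC))
p,d=env.snapshot("top"); np.savez("pics/t14.npz",p=p,s=s)
print(p[190,286:306].tolist())
a=cv2.resize(p[176:206,280:310,::-1],(600,600),interpolation=cv2.INTER_CUBIC)
b=cv2.resize(s[200:240,290:320,::-1],(450,600),interpolation=cv2.INTER_CUBIC)
cv2.imwrite("pics/sl14t.png",a);cv2.imwrite("pics/sl14s.png",b)
E
```

```text
t 26.8 pos [ 0.3683 -0.2469  0.1153] jaw 19.3 F [-0.3  0.1  0.1] grip mm 54.9 q [ 0.    0.26  0.6   2.16 -0.21  0.77  1.07]
shift m [0.282  0.1535 0.0152] turn deg [  0.1    0.25 -70.68]
[[145, 143, 141], [147, 146, 144], [132, 129, 123], [177, 132, 61], [136, 95, 10], [92, 68, 17], [85, 75, 61], [81, 79, 77], [80, 79, 78], [129, 128, 126], [145, 144, 142], [140, 137, 132], [153, 124, 79], [149, 107, 10], [105, 87, 67], [80, 79, 79], [81, 80, 80], [102, 100, 99], [139, 136, 136], [150, 148, 146]]
```

View pics/s14.png

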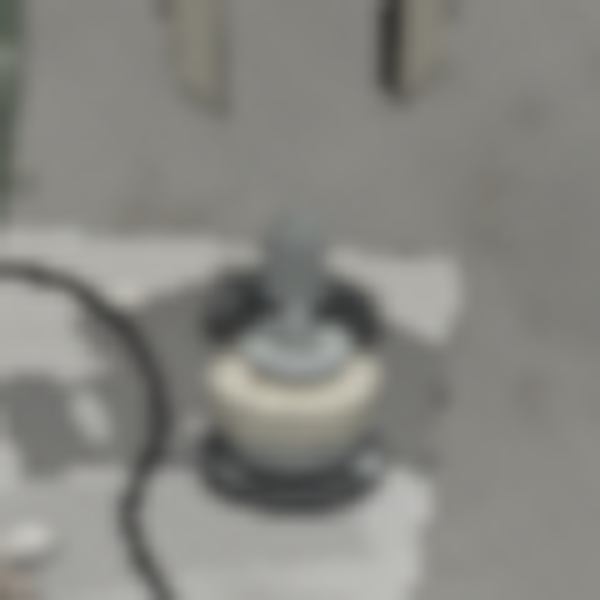

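View pics/sl14t.png

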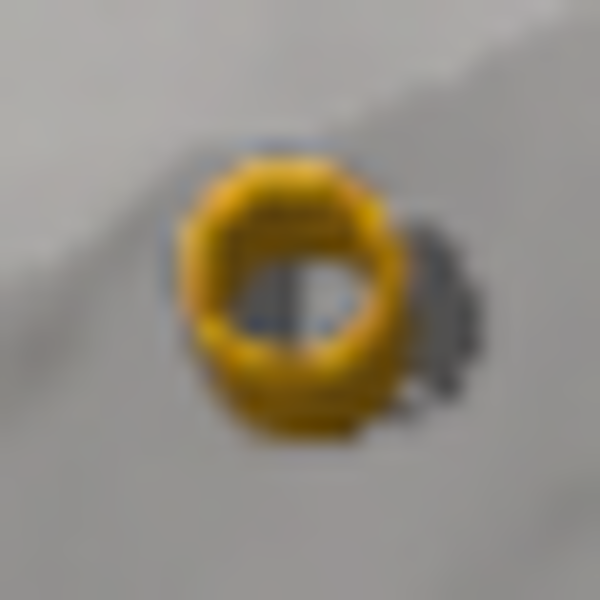

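View pics/sl14s.png

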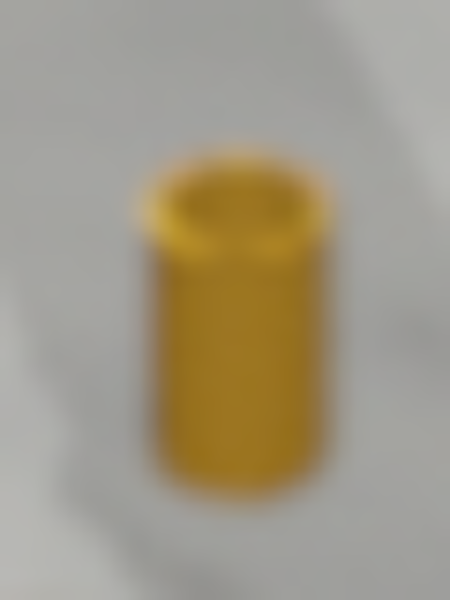

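```bash
python3 - <<'E'
from h import *
print(ray("top",[[294.25,188.75]],.055),ray("side",[[305.2,213.2]],.055))
E
python3 go.py .4275 .0715 .1 90
```

```text
[[0.42859237 0.07088363 0.055     ]] [[0.42788621 0.07025117 0.055     ]]
t 26.9 pos [ 0.3665 -0.2459  0.1133] jaw 19.3 F [-0.5 -0.8 -0.8] grip mm 55.1 q [ 0.01  0.26  0.6   2.16 -0.21  0.77  1.07]
shift m [0.2793 0.1625 0.0135] turn deg [ 2.000e-02 -3.000e-02 -7.069e+01]
```

{"op": "jog_arm", "data": {"motion": [0.03,0.017,0,0,0,-7,0.05,0.06,0.035,0,0,0,-14,0.05,0.095,0.055,0,0,0,-21,0.05,0.13,0.075,0,0,0,-28,0.05,0.165,0.095,0,0,0,-35,0.05,0.2,0.116,0,0,0,-42,0.05,0.235,0.136,0,0,0,-49,0.05,0.26,0.151,0,0,0,-56,0.05,0.275,0.16,0,0,0,-63,0.05,0.279,0.163,0,0,0,-70,0.05,0.279,0.163,0.02,0,0,-70.5,0.05,0.279,0.163,0.03,0,0,-70.5,0.05]}}

```text
t: 27.9
eef_pos: [0.4269, 0.0713, 0.0814]
eef_rot: [0.001, 1.0, -0.0, -0.002]
force: [-1.5, -0.5, -0.3]
gripper_width: 0.546
```

{"op": "jog_arm", "data": {"motion": [0,0,0,0,0,0,0.05,0,0,0,0,0,0,0.05,0,0,0,0,0,0,0.05]}}

```text
t: 28.15
eef_pos: [0.428, 0.0702, 0.0834]
eef_rot: [0.003, 1.0, -0.0, -0.001]
force: [0.3, 0.5, -0.0]
gripper_width: 0.545
```

```bash
python3 go.py .4283 .0712 -.0075 90;  python3 - <<'E'
from m import *
s,d=env.snapshot("side"); cv2.imwrite("pics/s15.png",cv2.resize(s[150:250,270:370,::-1],(600,600),interpolation=cv2.INTER_CUBIC))
E
```

```text
t 28.15 pos [0.428  0.0702 0.0834] jaw 89.7 F [ 0.3  0.5 -0. ] grip mm 50.0 q [-0.39  0.27  0.19  2.19 -0.08  0.69  1.42]
shift m [-0.0004  0.001   0.0909] turn deg [-0.02 -0.07 -0.3 ]
```

View pics/s15.png

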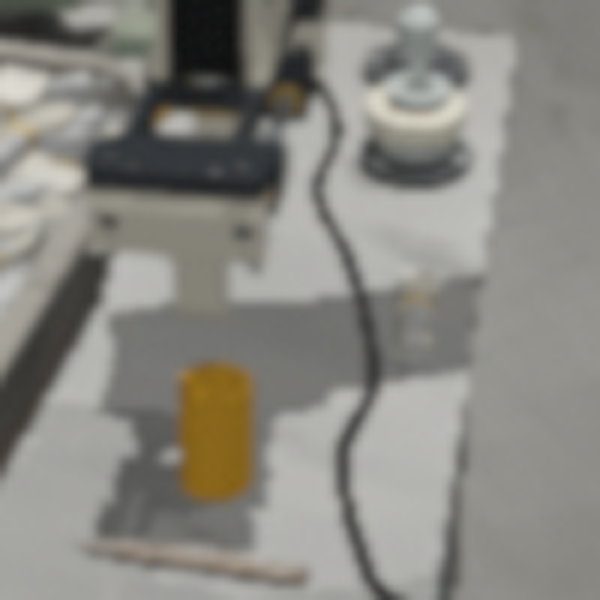

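```bash
python3 - <<'E'
from h import *
def proj(n,P):
    c=env.camera_params(n); M=np.linalg.inv(c["cam_to_world"]); q=M[:3,:3]@np.array(P)+M[:3,3]
    return np.round([c["fx"]*q[0]/q[2]+c["cx"],c["fy"]*q[1]/q[2]+c["cy"]],1)
for P in [(.428,.070+.044,.083+.036),(.4283,.0712,.055),(.4283,.0712,0)]:
    q=proj("side",P); print(P,q,(q-[270,150]+.5)*6)
E
```

```text
(0.428, 0.114, 0.119) [302.1 201.8] [195.6 313.8]
(0.4283, 0.0712, 0.055) [305.  213.4] [213.  383.4]
(0.4283, 0.0712, 0) [305.2 229.8] [214.2 481.8]
```

{"op": "jog_arm", "data": {"motion": [0,0,0.03,0,0,0,0.05,0,0,0.055,0,0,0,0.05,0,0,0.075,0,0,0,0.05,0,0,0.088,0,0,0,0.05,0,0,0.09,0,0,0,0.05,0,0,0.09,0,0,0,0.05,0,0,0.09,0,0,0,0.05]}}

```text
t: 28.78
eef_pos: [0.4292, 0.0708, -0.0056]
eef_rot: [0.002, 1.0, 0.0, 0.001]
force: [-0.1, -0.4, -0.4]
gripper_width: 0.543
```

{"op": "jog_arm", "data": {"motion": [0,0,0,0,0,0,0.025,0,0,0,0,0,0,0.025,0,0,0,0,0,0,0.025,0,0,0,0,0,0,0.025,0,0,0,0,0,0,0.025,0,0,0,0,0,0,0.025]}}

```text
t: 29.28
eef_pos: [0.4292, 0.0711, -0.0057]
eef_rot: [0.002, 1.0, 0.0, 0.001]
force: [-0.3, -0.7, 7.2]
gripper_width: 0.369
```

```bash
python3 go.py .3665 -.2455 .12 90;  python3 - <<'E'
from m import *
s,d=env.snapshot("side"); cv2.imwrite("pics/s16.png",cv2.resize(s[150:250,270:370,::-1],(600,600),interpolation=cv2.INTER_CUBIC))
E
```

```text
t 29.28 pos [ 0.4292  0.0711 -0.0057] jaw 89.8 F [-0.3 -0.7  7.2] grip mm 33.9 q [-0.35  0.46  0.15  2.22 -0.14  0.47  1.47]
shift m [ 0.0613 -0.3167 -0.1259] turn deg [ 0.03  0.09 -0.21]
```

View pics/s16.png

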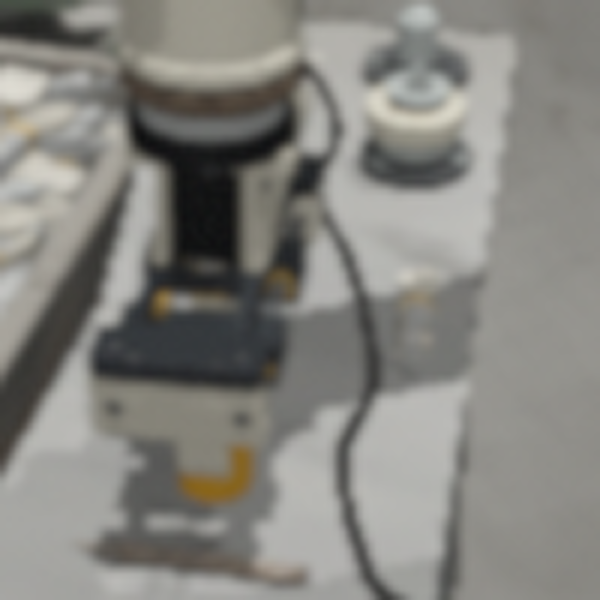

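{"op": "jog_arm", "data": {"motion": [0,0,-0.03,0,0,0,0.025,0,0,-0.06,0,0,0,0.025,0,0,-0.1,0,0,0,0.025,0.004,-0.02,-0.125,0,0,0,0.025,0.012,-0.06,-0.125,0,0,0,0.025,0.019,-0.1,-0.125,0,0,0,0.025,0.027,-0.14,-0.125,0,0,0,0.025,0.035,-0.18,-0.125,0,0,0,0.025,0.043,-0.22,-0.125,0,0,0,0.025,0.05,-0.26,-0.125,0,0,0,0.025,0.056,-0.29,-0.125,0,0,0,0.025,0.06,-0.308,-0.125,0,0,0,0.025]}}

```text
t: 30.33
eef_pos: [0.3658, -0.2407, 0.1189]
eef_rot: [0.004, 1.0, -0.001, 0.0]
force: [1.7, 0.5, -1.3]
gripper_width: 0.367
```

{"op": "jog_arm", "data": {"motion": [0.0017,-0.0086,0,0,0,0,0.025,0.0017,-0.0086,0,0,0,0,0.025,0.0017,-0.0086,0,0,0,0,0.025,0.0017,-0.0086,0,0,0,0,0.025]}}

```text
t: 30.67
eef_pos: [0.3658, -0.2436, 0.1183]
eef_rot: [0.001, 1.0, 0.001, -0.0]
force: [-0.1, 0.6, -1.3]
gripper_width: 0.367
```

```bash
python3 go.py .3675 -.2455 .07 90;  python3 - <<'E'
from m import *
s,d=env.snapshot("side"); cv2.imwrite("pics/s17.png",cv2.resize(s[110:190,300:380,::-1],(600,600),interpolation=cv2.INTER_CUBIC))
E
```

```text
t 30.67 pos [ 0.3658 -0.2436  0.1183] jaw 89.9 F [-0.1  0.6 -1.3] grip mm 33.7 q [ 0.13  0.23  0.44  2.16 -0.14  0.78  2.23]
shift m [-0.0017 -0.0019  0.0483] turn deg [ 0.08 -0.03 -0.09]
```

View pics/s17.png

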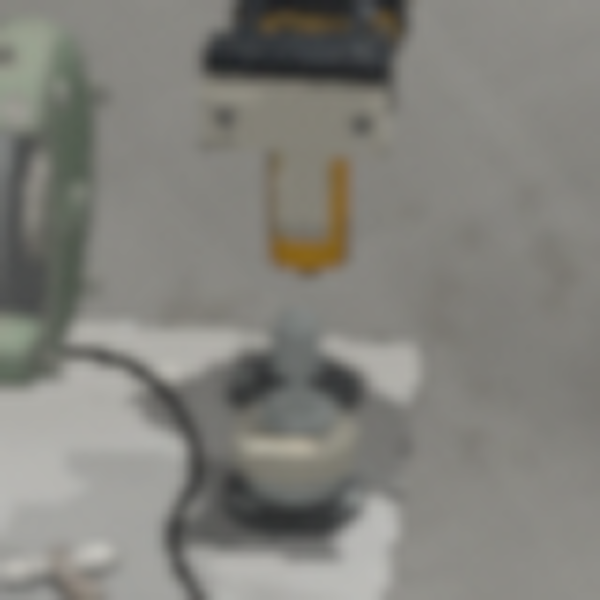

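{"op": "jog_arm", "data": {"motion": [-0.002,-0.002,0.015,0,0,0,0.025,-0.002,-0.002,0.03,0,0,0,0.025,-0.002,-0.002,0.043,0,0,0,0.025,-0.002,-0.002,0.046,0,0,0,0.025,-0.002,-0.002,0.046,0,0,0,0.025,-0.002,-0.002,0.046,0,0,0,0.025]}}

```text
t: 31.22
eef_pos: [0.3679, -0.2469, 0.0728]
eef_rot: [0.001, 1.0, 0.0, -0.0]
force: [0.9, -0.0, -1.6]
gripper_width: 0.368
```

```bash
python3 go.py .368 -.2455 .055 90;  python3 - <<'E'
from m import *
s,d=env.snapshot("side"); cv2.imwrite("pics/s18.png",cv2.resize(s[120:190,305:375,::-1],(600,600),interpolation=cv2.INTER_CUBIC))
for v in (150,152,154,156,158,160,162): print(v, [tuple(x) for x in s[v,330:352:1].tolist()][4:18])
E
```

```text
t 31.22 pos [ 0.3679 -0.2469  0.0728] jaw 89.9 F [ 0.9 -0.  -1.6] grip mm 33.8 q [ 0.17  0.32  0.42  2.18 -0.21  0.67  2.3 ]
shift m [-0.0001  0.0014  0.0178] turn deg [ 0.02 -0.01 -0.13]
150 [(123, 118, 108), (121, 114, 100), (128, 123, 111), (131, 128, 118), (130, 127, 117), (131, 128, 117), (130, 128, 118), (131, 127, 115), (130, 119, 98), (128, 104, 64), (123, 97, 56), (122, 108, 91), (130, 127, 120), (134, 133, 128)]
152 [(121, 117, 108), (114, 106, 92), (119, 113, 100), (122, 119, 108), (123, 121, 111), (124, 121, 111), (124, 121, 112), (124, 120, 107), (127, 114, 91), (127, 102, 59), (122, 96, 53), (121, 108, 90), (129, 125, 119), (134, 133, 128)]
154 [(139, 133, 121), (128, 113, 85), (124, 103, 63), (126, 104, 67), (126, 106, 70), (126, 107, 75), (125, 108, 80), (124, 107, 78), (125, 103, 66), (128, 99, 46), (125, 100, 61), (125, 114, 98), (132, 129, 122), (136, 134, 129)]
156 [(150, 144, 132), (133, 116, 88), (129, 99, 43), (132, 98, 28), (134, 100, 28), (134, 99, 26), (134, 100, 29), (132, 99, 29), (131, 97, 29), (132, 102, 46), (139, 120, 89), (153, 145, 131), (165, 161, 155), (167, 166, 160)]
158 [(78, 75, 71), (83, 74, 62), (100, 86, 64), (116, 97, 70), (123, 102, 69), (125, 103, 66), (125, 103, 66), (120, 99, 61), (111, 90, 54), (100, 82, 55), (98, 89, 75), (115, 112, 105), (139, 137, 133), (158, 157, 152)]
160 [(55, 56, 56), (51, 52, 52), (61, 62, 61), (75, 77, 75), (91, 93, 90), (99, 101, 99), (96, 98, 95), (84, 85, 83), (71, 71, 70), (59, 61, 60), (56, 57, 57), (59, 61, 61), (73, 74, 73), (104, 103, 100)]
162 [(63, 65, 64), (71, 73, 72), (79, 82, 81), (89, 92, 90), (99, 102, 101), (106, 109, 107), (106, 110, 108), (102, 105, 104), (95, 99, 97), (84, 87, 86), (70, 73, 72), (60, 62, 62), (58, 59, 59), (74, 74, 73)]
```

View pics/s18.png

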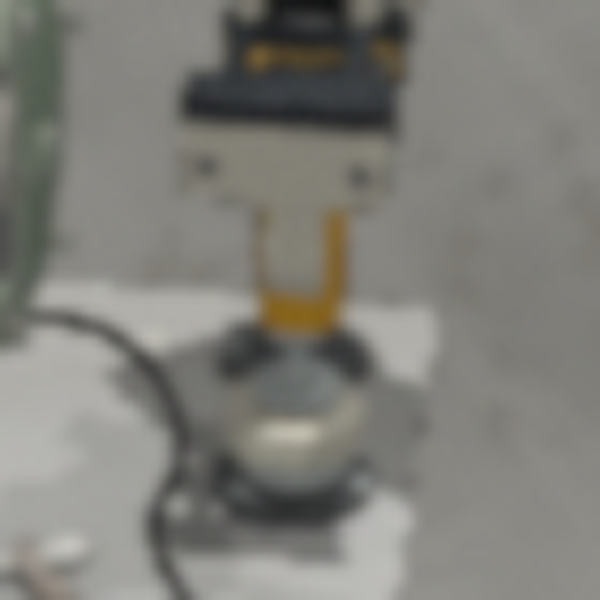

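{"op": "jog_arm", "data": {"motion": [0,0.001,0.002,0,0,0,0.025,0,0.001,0.005,0,0,0,0.025,0,0.001,0.01,0,0,0,0.025,0,0.001,0.015,0,0,0,0.025,0,0.001,0.018,0,0,0,0.025,0,0.001,0.018,0,0,0,0.025]}}

```text
t: 31.77
eef_pos: [0.3668, -0.2462, 0.0538]
eef_rot: [0.002, 1.0, 0.0, -0.001]
force: [-0.6, 0.4, -2.0]
gripper_width: 0.364
```

{"op": "jog_arm", "data": {"motion": [0,0,0.003,0,0,0,0.025,0,0,0.006,0,0,0,0.025,0,0,0.008,0,0,0,0.025,0,0,0.008,0,0,0,0.025]}}

```text
t: 32.1
eef_pos: [0.3672, -0.2464, 0.0462]
eef_rot: [0.002, 1.0, 0.0, -0.0]
force: [-0.3, 0.5, -1.5]
gripper_width: 0.368
```

```bash
python3 go.py .368 -.2455 .0445 90;  python3 - <<'E'
from m import *
s,d=env.snapshot("side"); cv2.imwrite("pics/s19.png",cv2.resize(s[120:190,305:375,::-1],(600,600),interpolation=cv2.INTER_CUBIC))
E
```

```text
t 32.1 pos [ 0.3672 -0.2464  0.0462] jaw 89.8 F [-0.3  0.5 -1.5] grip mm 33.8 q [ 0.19  0.37  0.39  2.2  -0.25  0.61  2.33]
shift m [-0.0008  0.0009  0.0017] turn deg [ 0.02 -0.04 -0.21]
```

View pics/s19.png

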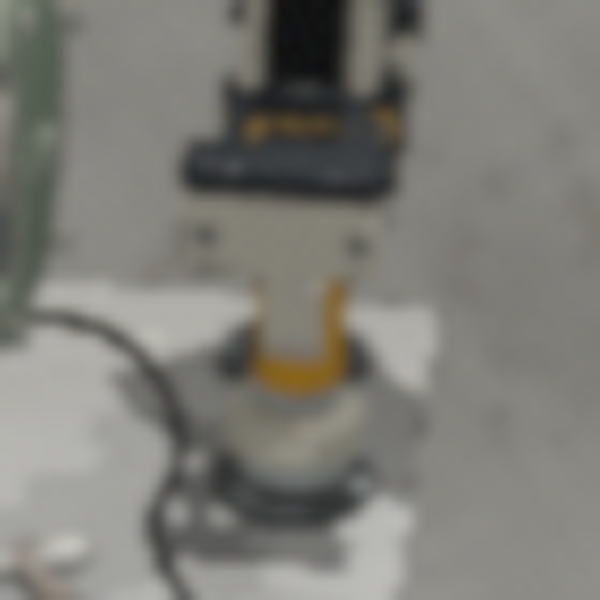

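{"op": "jog_arm", "data": {"motion": [0,0,0.0015,0,0,0,0.025,0,0,0.0015,0,0,0,0.025,0,0,0.0015,0,0,0,0.055,0,0,0.0015,0,0,0,0.055,0,0,0.0015,0,0,0,0.055,0,0,0.0015,0,0,0,0.055,0,0,0.0015,0,0,0,0.055]}}

```text
t: 32.73
eef_pos: [0.3677, -0.2466, 0.0452]
eef_rot: [0.002, 1.0, -0.0, 0.0]
force: [0.3, 0.1, -0.1]
gripper_width: 0.594
```

{"op": "jog_arm", "data": {"motion": [0,0,-0.02,0,0,0,0.055,0,0,-0.05,0,0,0,0.055,0,0,-0.09,0,0,0,0.055,0,0,-0.12,0,0,0,0.055,0,0.03,-0.12,0,0,0,0.055,0,0.07,-0.12,0,0,0,0.055,0,0.11,-0.12,0,0,0,0.055,0,0.15,-0.12,0,0,0,0.055,0,0.19,-0.12,0,0,0,0.055,0,0.23,-0.12,0,0,0,0.055,0,0.25,-0.12,0,0,0,0.055,0,0.25,-0.12,0,0,0,0.055]}}

```text
t: 33.73
eef_pos: [0.3683, 0.0078, 0.1653]
eef_rot: [-0.002, 1.0, 0.001, 0.0]
force: [-0.6, -0.1, -1.1]
gripper_width: 0.599
```

{"op": "jog_arm", "data": {"motion": [0,0,0,0,0,0,0.055,0,0,0,0,0,0,0.055,0,0,0,0,0,0,0.055]}}

```text
t: 33.98
eef_pos: [0.3684, 0.0022, 0.1651]
eef_rot: [0.003, 1.0, -0.0, -0.0]
force: [0.8, -0.3, 0.4]
gripper_width: 0.598
```

```bash
python3 go.py .368 -.2455 .0445 90;  python3 - <<'E'
from m import *
s,d=env.snapshot("side"); cv2.imwrite("pics/s20.png",cv2.resize(s[130:190,310:370,::-1],(600,600),interpolation=cv2.INTER_CUBIC))
p,d=env.snapshot("top"); cv2.imwrite("pics/t20.png",cv2.resize(p[180:230,375:445,::-1],(700,500),interpolation=cv2.INTER_CUBIC))
cv2.imwrite("pics/t20f.png",p[:,:,::-1])
ds=env.snapshot("side")[1]
E
```

```text
t 33.98 pos [0.3684 0.0022 0.1651] jaw 89.7 F [ 0.8 -0.3  0.4] grip mm 54.9 q [-0.27  0.    0.19  2.26 -0.    0.88  1.49]
shift m [-0.0011 -0.2477  0.1206] turn deg [-0.01 -0.01 -0.34]
```

View pics/s20.png

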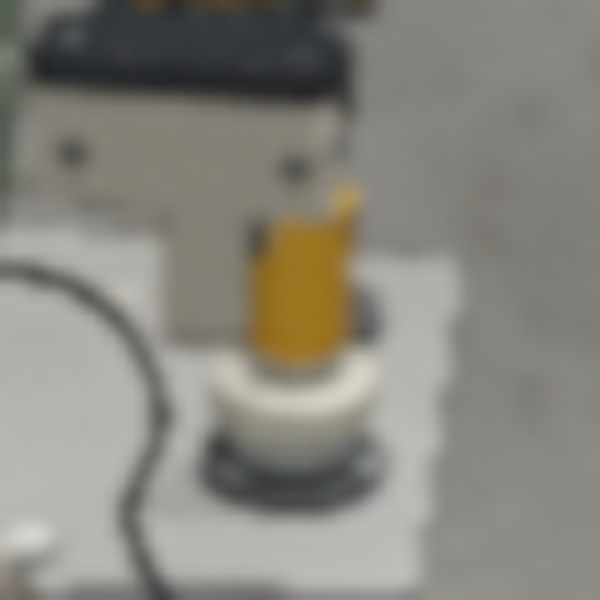

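View pics/t20.png

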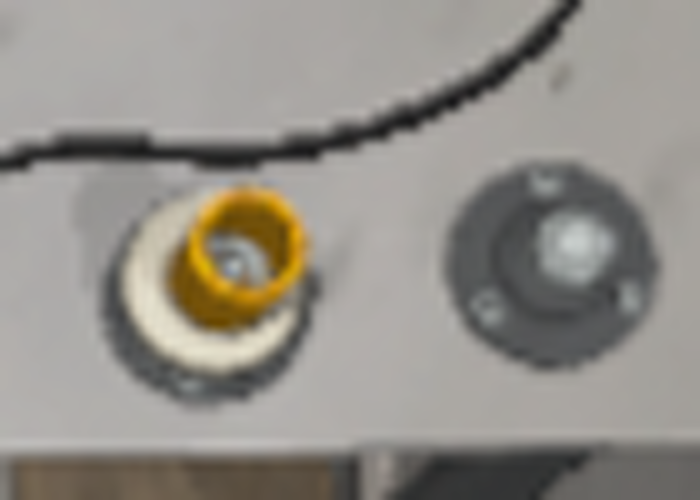

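```bash
python3 - <<'E'
from m import *
p,d=env.snapshot("top"); c=env.camera_params("top"); M=c["cam_to_world"]
print("sleeve top",ray("top",[[399.2,204.2]],.105))
ys,xs=np.nonzero((p[195:216,390:412,0].astype(int)-p[195:216,390:412,2]>60)); ys+=195; xs+=390
z=d[ys,xs]; P=np.c_[(xs-c["cx"])/c["fx"]*z,(ys-c["cy"])/c["fy"]*z,z]@M[:3,:3].T+M[:3,3]
t=P[P[:,2]>.09]; print("rim heights",len(t),np.percentile(t[:,2],[10,50,90]).round(4),"mean xy",t[:,:2].mean(0).round(4))
blob("top",p,(383,192,411,224),lambda c:(c[...,0]-c[...,2]>12)&(c[...,0]>170)&(c[...,2]>120),.041)
p0=np.load("pics/top0.npz")["p"]
df=cv2.absdiff(p,p0).max(-1)
print("punch diff",(df[172:215,268:281]>40).sum()); cv2.imwrite("pics/fin.png",cv2.resize(p[160:240,185:305,::-1],(720,480)))
E
```

```text
sleeve top [[ 0.36530434 -0.24398862  0.105     ]]
rim heights 55 [0.0958 0.1036 0.1092] mean xy [ 0.3613 -0.2393]
top px [394.1 208.4] ctr [ 0.3669 -0.2433] diam mm 53.8 rms 0.41 kept 0.56
punch diff 55
```

View pics/fin.png

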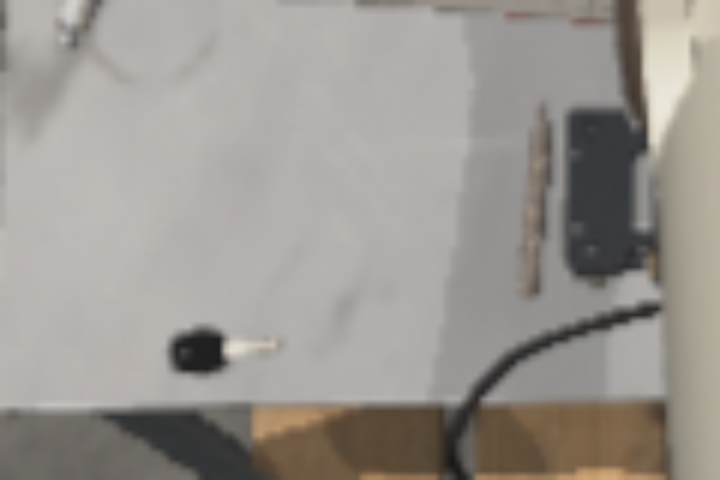

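```bash
python3 - <<'E'
from rig import env
print(env.close_job())
E
```

```text
the job is handed in; nothing more can be done
None
```

I stacked the flange, wheel, plain ring and yellow sleeve on the thin spindle, each released, and handed the job in at about t = 34 s. No verdict was reported.

**Last checks**
- In the final top view the sleeve's rim centre came out at (0.365, −0.244) m and the wheel's at (0.367, −0.243) m. I had measured the spindle at (0.3665, −0.2455) m, so both are within about 2.5 mm of its axis.
- The sleeve's rim read about 104 mm high by depth, against 105 mm nominal. The depth noise was about ±7 mm, and the height checks on the other parts were by eye only.
- The side view shows all the parts level, and the flange and ring looked seated when I placed them.
- The stub stand is empty. The punch and the key look unmoved. The punch area did show some pixel differences from the start, which I put down to shadow and did not check separately. The gripper is clear of everything.

**What disagreed**
- The reported tool height did not match reality. The fingertips touched the bench at a reported height of about −0.022 m, so I worked from the measured contact height after that.
- Finding this cost two missed closes on the flange: one above the disc, and one on its hub after I lifted the tool by mistake.
- It also cost one bench touch of about 39 N through the fingertips. The limit is 40 N, but it is stated for the arm and the gripper's body.
- The measured grips were about 1–2 mm under the nominal diameters (for example 44 mm on the 46 mm flange), which I took to be give in the pads.

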